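# Refit the snap ring of a nursery cart wheel

## Task

Get the nursery cart's wheel ready to be locked on its stub axle: brush the three bits of broken clay pot off the wheel with the bench brush (not with the fingers), and lay the brush back on the bench. Then take the snap-ring pliers, whose tips are already in the eyes of the snap ring, squeeze the handles to spread the ring, slide it down over the axle stub until it lies level at the groove, just on the washer, and finish holding the pliers squeezed with the ring still spread there. Leave the other things on the bench where they are.

Things in the scene. Friction and masses are not known exactly. Their poses are not given: they have to be found in the camera images.
- wheel: Cart wheel, black tyre and yellow disc, 210 mm across, fixed face up on the bench. Origin on the axle's axis at the bench surface, z up. Its flat face is 60 mm above the bench; hub boss (64 mm across) and washer (47 mm) rise to 73 mm. The round axle stub, 35 mm in diameter, rises from the washer to 97 mm, its top 4 mm tapered to 29 mm. The bits of pot lie on the face, on the wheel's -x side.
- axle_groove (a point): Middle of the dark ring groove in the axle stub, on the axis, 76 mm above the bench. Groove 6 mm wide, 31 mm in diameter, its lower edge level with the washer's face (73 mm above the bench).
- pliers_grip (a point): Middle between the red grips of the pliers, half-way up; x to the nose, z up. Grips 15 mm high from the bench up, 46 mm back to 26 mm ahead of here; over their outer sides 59 mm wide here, 66 mm 15 mm farther back. Pivot 62 mm, thin bent-down tips 107 mm ahead. Squeezing the grips spreads the tips; 10 to 15 N reaches the stop (grips then parallel, 33 mm over the outer sides), more does no harm. 0.19 kg.
- pliers_jaw (a joint): Angle by which the pliers have been squeezed (rad): 0 relaxed (a spring keeps them so), 0.44 squeezed to the stop.
- ring_center (a point): The point of the dark steel snap ring that must lie on the axle's axis, half-way up it; x away from the pliers, z up. Ring flat on the bench, 3 mm thick, relaxed 34 mm inside, 44 mm outside. The point is 124 mm ahead of pliers_grip (120 mm once spread). Fully spread it clears the stub by 2 mm all round. Its spring keeps it on the tips while the pliers are squeezed, underside level with that of the grips, give or take 4 mm of sag.
- ring_left_eye (a point): Middle of the eye (5 mm hole in a 10.6 mm lug) at one end of the snap ring. The two eyes are 20 mm apart in the relaxed ring, about 38 mm when fully spread.
- ring_right_eye (a point): Middle of the eye at the ring's other end.
- brush_grip (a point): Grip point of the wooden bench brush, mid-width and mid-height of the handle, 40 mm above the bristle ends. It stands on its bristles; x from handle to head, z up. Handle 24 mm wide, 20 mm high, from 73 mm behind here to the head; head (34 mm wide block over a 28 mm wide, 28 mm high bristle pack) from 14 to 109 mm ahead. 130 g.
- sherd1_center (a point): Middle of a bit of broken clay pot, about 24 x 19 mm and 15 mm high (this point is 7 mm above its underside), on the wheel's face.
- sherd2_center (a point): Middle of a second bit of broken clay pot, about 27 x 17 mm and 15 mm high.
- sherd3_center (a point): Middle of a third bit of broken clay pot, about 22 x 20 mm and 15 mm high.
- grease_tin: Plain closed pale grey metal tin, 72 mm across, 58 mm high; origin under its centre. To be left alone.
- spanner: Steel spanner 190 mm long, lying flat, origin under its middle, along x. To be left alone.
- green_pot: Dark green plastic pot, 110 mm across, 100 mm high; origin under its centre. To be left alone.
- white_pot: White plastic pot, 124 mm across, 120 mm high; origin under its centre. To be left alone.
- scoop: Yellow plastic hand scoop, 270 mm long and 110 mm wide; origin under the rear end of its pan, pan to +x. To be left alone.
Things that resemble listed ones, but are neither listed nor needed, are in the scene too. Of the things that look like the part that bears pliers_grip, the middle-sized one is meant.

How it is judged (in metres and radians):
On the way, in this order (a step that is already met when the one before it is completed fails the run):
1. all three bits of pot are off the wheel, down on the bench, while the brush is still held (height (world z) of each of sherd1_center, sherd2_center, sherd3_center below 0.04 m and contact force between the fingers and brush above 1 N), for 0.15 s.
2. the brush lies on the bench, let go (height (world z) of brush_grip below 0.055 m and contact force between the fingers and brush below 0.1 N and horizontal distance between brush_grip and axle_groove above 0.12 m), for 0.15 s.
3. the ring is spread with the pliers and held above the axle stub (height (world z) of ring_center above 0.094 m and horizontal distance between ring_center and axle_groove below 0.02 m and distance between ring_left_eye and ring_right_eye above 0.034 m and contact force between the fingers and pliers above 2 N), for 0.05 s.
At the end, for the whole second after the job is handed in: Ring round the stub at the groove (mid-height -3 to +2.5 mm of the groove's middle), within 6 mm of the axis, level to 8.5 degrees, at rest, eyes over 34 mm apart, pliers squeezed in the gripper and not resting on the wheel; bits of pot and brush down on the bench, off the wheel (all of step 2 and horizontal distance between ring_center and axle_groove below 0.006 m and z of ring_center in the frame of axle_groove between -0.003 and 0.0025 m and angle between ring_center's own z axis and vertical below 0.15 rad and distance between ring_left_eye and ring_right_eye above 0.034 m and value of joint pliers_jaw above 0.3 rad and contact force between the fingers and pliers above 2 N and contact force between pliers and wheel below 2 N and linear speed of ring below 0.02 m/s and height (world z) of each of sherd1_center, sherd2_center, sherd3_center below 0.04 m); the arm keeps its last pose, push and grip.
It fails at once if a bit of pot is pushed with the fingers or the arm (contact force between any of the arm, the fingers and sherd1 above 1 N or contact force between any of the arm, the fingers and sherd2 above 1 N or contact force between any of the arm, the fingers and sherd3 above 1 N).
It fails at once if another thing on the bench is moved by more than 40 mm (distance of any of grease_tin, spanner, green_pot, white_pot, scoop from where it was at the start of the episode above 0.04 m).
It also fails if it takes over 67 s, if anything falls off the work surface, if the arm or the gripper's body presses on something with over 40 N, if the wrist force passes 120 N, or if a joint passes its speed limit or range.

## Robot

A 6-joint arm with a two-finger parallel gripper is mounted at the origin on the work surface. World frame = base frame: x ahead of the robot, y to its left, z up, the work surface at z = 0. Lengths are in mm, angles in rad, forces in N, time in s.
With the tool pointing down it reaches from about 300 to 775 mm from the base axis. Payload 14.6 kg.
Tool frame: the origin (TCP) lies at the very end of the fingers, on their centre line; the grasp point (between the pads) lies manip.grip_depth behind it (manip.grip_depth is the distance from the TCP to the grasp point, in mm); x points along the fingers, z is the direction in which the jaws open and shut, and the axes are right-handed (so a half turn about x gives the same grasp; the last joint's range is limited). The gripper opens to 94 mm and grips with 3 to 60 N. Pads are 16 mm wide; open, the fingers measure 119 mm over their backs; the gripper's body (75 mm by 177 mm) begins 78 mm behind the grasp point.
Start: joints at [1.144, 0.3, 1.521, -0, 1.321, -0.067], TCP at [193.645, 514.773, 175.546] pointing down, gripper open.
Joint ranges: [-3.03, 3.03], [-0.79, 2.21], [0.23, 2.52], [-1.04, 4.18], [0, 3.07], [-2.55, 2.55]. Speed limits (rad/s): [2.22, 2.22, 2.57, 3.14, 3.14, 3.14].

## Interface

Orientations are given as [roll, pitch, yaw] about the fixed x, y, z axes, in that order (R = Rz(yaw) Ry(pitch) Rx(roll)).
In Python, from cell import manip gives the robot as it stands.
- The arm moves only by the tool step_arm, never from a script. Its argument "commands" is one flat list of numbers, 7 for each row, row after row: the shift along the tool's x, y, z in m, then the turn, a rotation vector about the tool's x, y, z in degrees, then the finger opening in m, from 0 to 0.094. A call has 1 to 5 rows; each row shifts and turns the commanded pose from where the row before left it, along the tool's axes as they then stand; what a row does not reach is not made up. A row lasts 1/8 s, in which the tool goes at most 62.5 mm and 10.7 degrees, less where a joint would pass 70% of its speed; a pose out of reach is approached as far as the arm can. A call with a gripper value outside its range is refused whole. The fingers move at their own pace and stop on an object; "squeeze" is the grip in N (left out, the last holds). Time passes only in rows, so rows that do not move let the fingers close. It gives the time, the measured TCP pose, the force and the opening at its end, in the units of the state.
- manip.read_state(): the state, without advancing time (a new reading comes with each control period).
- manip.camera(name): name is "side" or "top" or "wrist"; returns the picture (420x560x3 uint8, red, green, blue); there is no depth.
- manip.camera_model(name): a dict with "intrinsics" (3x3 intrinsics, pixels), "origin" and "orientation" of the camera in the world; the wrist camera has in their place "tool_from_camera" (4x4, takes a point from camera to tool coordinates, whose origin is the TCP and whose axes are the tool frame's). Camera axes: x right, y up, looking along -z (the intrinsics and any distortion apply to the point x, -y, -z); pixel columns grow to the right and rows downward; lengths in mm; the calibration is good to about 2 mm. A picture is of the moment at which its call begins: read the wrist's pose just before it. camera_model takes no time and is no camera call.
- manip.sign_off(): hands the job in, once; it reports no verdict.
Trained networks look in the newest picture that a camera, given by its name, has taken for a name from the list of things; names that differ only in an ending like _2 or _b are one class to them, and where a whole thing is asked for, a point or a joint stands for the part that bears it (a point fixed in the world has none). Each returns a list of dicts, best first, with "score" (0 to 1); they miss things now and then, are a little off and sometimes report something else, mostly with a low value. They report only what shows in the picture. A call takes as long as a camera call. They do not tell look-alikes from the thing itself.
- manip.find_in(thing, camera): "centre" ([row, column] in pixels, amid what is visible of it).
- manip.outline_of(thing, camera): "pixels" (420x560 bool, what is visible of it) and "centre" ([row, column] in pixels, amid what is visible of it).
The state is a dict: "clock": time; "joints": joint angles; "qd": joint speeds; "effort": joint torques, N m; "eef_pos": TCP position; "eef_rot": TCP orientation; "wrist_force": force on the tool from outside, world axes, zero at the start; "moment": the same for the moment, N m; "finger_gap": finger opening in mm.
Only numpy, scipy, OpenCV 4.12 (cv2) and the standard library are available. Lean on these libraries where they do the work, as an engineer would, in place of code of your own. Each camera call takes 0.05 s, during which the arm holds its last target. There are 200 camera calls.

## Working session

There is one attempt and no reset: what is moved stays moved. The work goes in short steps, Python scripts to look and compute and a tool call to move; the robot and the scene stay as the last step left them, time stands still between calls to the robot, and variables do not carry over. Pictures are saved under pics/ and viewed, about 8 in all and at most 12, crops included, and the job is handed in when it is done.

Besides the shell and the picture viewer there is one more tool, called after ">>>" as name(argument=value, ...), one argument or row to a line, values as JSON. step_arm: Moves the arm, as the interface text tells. Its arguments: {"type":"object","properties":{"commands":{"type":"array"},"squeeze":{"type":"number"}},"required":["commands"]}

```bash
ls; mkdir -p pics; cat > h.py <<'E'
import numpy as np, cv2
from cell import manip
from scipy.spatial.transform import Rotation as R
def rot(o):
    o=np.array(o,float)
    return o if o.shape==(3,3) else R.from_euler('xyz',o).as_matrix()
def cam(name,st=None):
    m=manip.camera_model(name); K=np.array(m['intrinsics'])
    if name=='wrist':
        st=st or manip.read_state(); T=np.array(m['tool_from_camera'])
        Rt=rot(st['eef_rot']); return K,Rt@T[:3,:3],np.array(st['eef_pos'])+Rt@T[:3,3]
    return K,rot(m['orientation']),np.array(m['origin'],float)
def ray(c,rc):
    K,Rw,o=c; d=np.linalg.inv(K)@[rc[1],rc[0],1]; return o,Rw@(d*[1,-1,-1])
def at_z(c,rc,z):
    o,d=ray(c,rc); return o+d*(z-o[2])/d[2]
def proj(c,p):
    K,Rw,o=c; v=Rw.T@(np.array(p)-o)*[1,-1,-1]; u=K@v; return np.array([u[1]/u[2],u[0]/u[2]])
def save(img,fn,scale=1,crop=None):
    if crop: img=img[crop[0]:crop[1],crop[2]:crop[3]]
    img=cv2.resize(img,None,fx=scale,fy=scale,interpolation=cv2.INTER_CUBIC)
    cv2.imwrite('pics/'+fn,img[:,:,::-1])
E
python3 - <<'E'
from h import *
for n in('top','side','wrist'): print(n,manip.camera_model(n))
t=manip.camera('top'); s=manip.camera('side')
cv2.imwrite('pics/top0.png',t[:,:,::-1]);cv2.imwrite('pics/side0.png',s[:,:,::-1])
c=cam('top'); print(manip.grip_depth, manip.read_state())
H=dict(wheel=60,pliers_grip=10,ring_center=2,brush_grip=45,sherd1_center=67,sherd2_center=67,sherd3_center=67,ring_left_eye=2,axle_groove=76,grease_tin=58,spanner=5,green_pot=100,white_pot=120,scoop=20)
for k,z in H.items():
    try:
        for d in manip.find_in(k,'top'): print(k,round(d['score'],2),np.round(d['centre']),np.round(at_z(c,d['centre'],z)))
    except Exception as e: print(k,e)
E
```

```text
pics
top {'intrinsics': array([[389.76773644,   0.        , 280.25999451],
       [  0.        , 389.76773644, 207.98873914],
       [  0.        ,   0.        ,   1.        ]]), 'origin': array([ 308.82951539,   -9.68766895, 1218.93037274]), 'orientation': array([ 0.20434995, -0.00336105, -1.52854619])}
side {'intrinsics': array([[421.02662665,   0.        , 275.74038297],
       [  0.        , 421.02662665, 207.6489343 ],
       [  0.        ,   0.        ,   1.        ]]), 'origin': array([ -81.68888572, -710.0010148 ,  674.13997262]), 'orientation': array([ 0.98764163, -0.0219453 , -0.70315733])}
wrist {'intrinsics': array([[366.39073493,   0.        , 282.22552138],
       [  0.        , 366.39073493, 208.98582249],
       [  0.        ,   0.        ,   1.        ]]), 'tool_from_camera': array([[ 2.18062819e-04,  2.59368210e-01, -9.65778486e-01,
        -2.09106785e+02],
       [-1.53646924e-04,  9.65778506e-01,  2.59368181e-01,
         7.49282899e+01],
       [ 9.99999964e-01,  9.18303373e-05,  2.50451511e-04,
        -6.67650710e-01],
       [ 0.00000000e+00,  0.00000000e+00,
[... 918 characters left out ...]
322.  45.]
brush_grip 0.44 [172. 174.] [654. 333.  45.]
brush_grip 0.32 [207. 455.] [ 579. -542.   45.]
sherd1_center 0.43 [244. 394.] [ 452. -345.   67.]
sherd1_center 0.36 [214. 289.] [531. -30.  67.]
sherd3_center 0.61 [210. 267.] [541.  37.  67.]
ring_left_eye 0.65 [237. 394.] [ 483. -363.    2.]
axle_groove 0.88 [194. 281.] [590.  -4.  76.]
grease_tin 0.7 [136. 280.] [783.   7.  58.]
green_pot 0.59 [194. 110.] [560. 498. 100.]
green_pot 0.48 [241. 396.] [ 458. -340.  100.]
green_pot 0.24 [136. 279.] [763.  10. 100.]
white_pot 0.67 [170. 371.] [ 663. -265.  120.]
white_pot 0.57 [205. 458.] [ 568. -515.  120.]
scoop 0.66 [171. 174.] [664. 341.  20.]
scoop 0.51 [137. 281.] [793.   4.  20.]
```

View pics/top0.png

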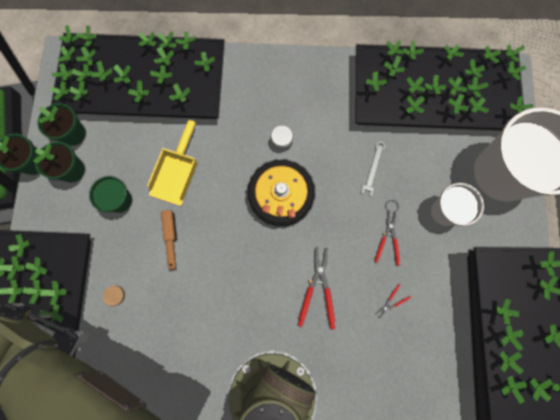

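View pics/side0.png

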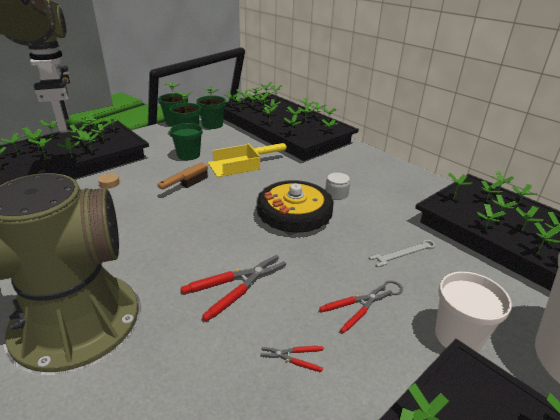

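The top view shows the wheel at (192,281), three sherds around row 211 at cols 267-292, and the brush from head (213,168) to handle end (268,172). There are three pliers: large (290,318), middle-sized (233,390) and small (300,393). The middle one fits, being the middle size and the only one with a ring, at (206,392). I'll confirm it in a crop and measure.

```bash
python3 - <<'E'
from h import *
t=manip.camera('top'); c=cam('top')
a=cv2.resize(t[185:320,285:425],None,fx=3,fy=3,interpolation=cv2.INTER_CUBIC)
b=cv2.resize(t[150:285,150:320],None,fx=3,fy=3,interpolation=cv2.INTER_CUBIC)
save(np.hstack([a,b])[:,:800*2],'crop1.png',0.85)
def pca(px,z):
    rc=np.argwhere(px); P=np.array([at_z(c,x,z)[:2] for x in rc]); m=P.mean(0)
    w,v=np.linalg.eigh(np.cov((P-m).T)); d=v[:,1]; d=d*np.sign(d[0]); s=(P-m)@d; q=(P-m)@[-d[1],d[0]]
    return m,d,np.percentile(s,[.5,99.5]),np.percentile(q,[1,99])
for k,z in dict(brush_grip=45,pliers_grip=12,wheel=58,ring_center=2,sherd1_center=67).items():
    for o in manip.outline_of(k,'top')[:3]:
        px=o['pixels']; m,d,e,q=pca(px,z)
        print(k,round(o['score'],2),np.round(o['centre']),px.sum(),'mean',m.round(1),'yaw',np.degrees(np.arctan2(d[1],d[0])).round(1),'ext',e.round(),q.round(),'ends',(m+d*e[0]).round(),(m+d*e[1]).round())
# axle stub top colour-based
for rc in [(189,281),(188,281)]: print(at_z(c,rc,97))
E
```

```text
brush_grip 0.8 [233. 169.] 652 mean [452.8 328.6] yaw 10.7 ext [-97.  80.] [-22.  19.] ends [357. 310.] [532. 344.]
pliers_grip 0.76 [236. 394.] 351 mean [ 471.6 -347.4] yaw -5.9 ext [-67.  85.] [-34.  36.] ends [ 405. -340.] [ 556. -356.]
pliers_grip 0.64 [290. 322.] 977 mean [ 312.  -129.8] yaw -3.9 ext [-109.  128.] [-54.  50.] ends [ 203. -122.] [ 440. -138.]
pliers_grip 0.48 [303. 393.] 225 mean [ 285.2 -354. ] yaw -49.3 ext [-57.  50.] [-23.  28.] ends [ 248. -311.] [ 318. -392.]
wheel 0.73 [191. 282.] 3348 mean [602.4  -3.4] yaw -44.8 ext [-102.  100.] [-98.  95.] ends [530.  69.] [674. -74.]
[598.92549792  -3.39755131  97.        ]
[601.98813622  -3.26925947  97.        ]
```

View pics/crop1.png

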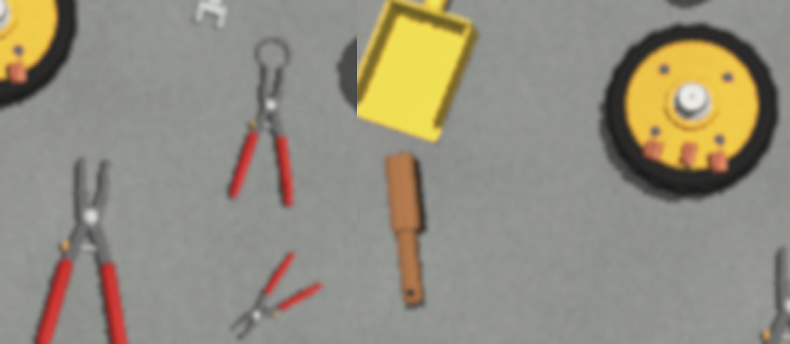

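The crop confirms it: the middle pliers carry the ring, at crop (272,55). Next I'll plan the move to a viewpoint above the brush.

```bash
cat >> h.py <<'E'
def plan(p,yaw,n=None,g=None,flip=False,st=None,tilt=None,start=None):
    """tool down, jaw axis z = horizontal at world angle yaw(deg); print rows"""
    st=st or manip.read_state(); 
    R0,p0=(rot(st['eef_rot']),np.array(st['eef_pos'])) if start is None else start
    a=np.radians(yaw); z=np.array([np.cos(a),np.sin(a),0]); x=np.array([0,0,-1.]); 
    Rg=np.stack([x,np.cross(z,x),z],1); p=np.array(p,float)
    rv=R.from_matrix(R0.T@Rg).as_rotvec(degrees=True)
    n=n or int(max(np.ceil(np.linalg.norm(p-p0)/60),np.ceil(np.linalg.norm(rv)/10.5),1))
    Rc,pc=R0,p0; out=[]
    for i in range(n):
        sh=Rc.T@(p0+(p-p0)*(i+1)/n-pc)/1000; sh=sh.round(4); r=(rv/n).round(2)
        pc=pc+Rc@sh*1000; Rc=Rc@R.from_rotvec(r,degrees=True).as_matrix()
        out.append([*sh.tolist(),*r.tolist()]+([g] if g is not None else []))
    for k in range(0,n,5): print(str(sum(out[k:k+5],[])).replace(' ',''))
    return Rg,p
def tool_yaw(st=None):
    Rt=rot((st or manip.read_state())['eef_rot']); return np.degrees(np.arctan2(Rt[1,2],Rt[0,2])),Rt
E
python3 - <<'E'
from h import *
c=cam('top'); y,Rt=tool_yaw(); print(y,Rt.round(2))
h=at_z(c,(268.8,172.4),50);t=at_z(c,(210.8,166.9),50);print(h,t,np.degrees(np.arctan2(*(t-h)[1::-1])))
for rc in [(208.8,265.7),(210,279.8),(212.7,291.6)]: print(at_z(c,rc,69).round())
u=(t-h)/np.linalg.norm(t-h); g=t-109*u; print(g)
plan([g[0]-10,g[1],180],97.7,g=0.094)
plan([g[0]-10,g[1],180],97.7-180,g=0.094)
E
```

```text
69.38420649979862 [[-0.   -0.94  0.35]
 [-0.    0.35  0.94]
 [-1.   -0.   -0.  ]]
[353.38820108 308.26214319  50.        ] [527.40002057 342.26554276  50.        ] 11.056758681954062
[543.  40.  69.]
[541.  -2.  69.]
[534. -38.  69.]
[420.42331329 321.36137812  50.        ]
[-0.0009,-0.0542,-0.0209,-5.66,-0.0,-0.0,0.094,-0.0009,-0.0519,-0.0262,-5.66,-0.0,-0.0,0.094,-0.0009,-0.049,-0.0312,-5.66,-0.0,-0.0,0.094,-0.0009,-0.0457,-0.0358,-5.66,-0.0,-0.0,0.094,-0.0009,-0.042,-0.0402,-5.66,-0.0,-0.0,0.094]
[-0.0003,-0.0181,-0.007,10.11,-0.0,0.0,0.094,-0.0003,-0.019,-0.0037,10.11,-0.0,0.0,0.094,-0.0003,-0.0193,-0.0003,10.11,-0.0,0.0,0.094,-0.0003,-0.0192,0.0031,10.11,-0.0,0.0,0.094,-0.0003,-0.0182,0.0064,10.11,-0.0,0.0,0.094]
[-0.0003,-0.0169,0.0095,10.11,-0.0,0.0,0.094,-0.0003,-0.0149,0.0124,10.11,-0.0,0.0,0.094,-0.0003,-0.0126,0.0147,10.11,-0.0,0.0,0.094,-0.0003,-0.0097,0.0168,10.11,-0.0,0.0,0.094,-0.0003,-0.0067,0.0181,10.11,-0.0,0.0,0.094]
[-0.0003,-0.0034,0.0191,10.11,-0.0,0.0,0.094,-0.0003,0.0001,0.0194,10.11,-0.0,0.0,0.094,-0.0003,0.0034,0.019,10.11,-0.0,0.0,0.094,-0.0003,0.0067,0.0182,10.11,-0.0,0.0,0.094,-0.0003,0.0098,0.0167,10.11,-0.0,0.0,0.094]
```

>>> step_arm(
  commands=[0,-0.054,-0.021,-6,0,0,0.094,0,-0.052,-0.026,-6,0,0,0.094,0,-0.049,-0.031,-6,0,0,0.094,0,-0.046,-0.036,-6,0,0,0.094,0,-0.042,-0.04,-6,0,0,0.094],
  squeeze=40,
)

```text
clock: 1.72
eef_pos: [414.2, 322.9, 175.8]
eef_rot: [-1.149, 1.57, 0.589]
wrist_force: [0.8, -0.5, 0.6]
finger_gap: 94.0
```

```bash
python3 - <<'E'
from h import *
st=manip.read_state(); w=manip.camera('wrist'); c=cam('wrist',st); print(st['eef_pos'],tool_yaw(st)[0])
img=w.copy()
for o in manip.outline_of('brush_grip','wrist')[:2]:
    rc=np.argwhere(o['pixels']); P=np.array([at_z(c,x,50)[:2] for x in rc]); m=P.mean(0)
    wv,v=np.linalg.eigh(np.cov((P-m).T)); d=v[:,1]*np.sign(v[0,1]); s=(P-m)@d
    print(o['score'],m,np.degrees(np.arctan2(d[1],d[0])),s.min(),s.max())
    # handle only: width small
    q=(P-m)@[-d[1],d[0]]
    for lo in range(-100,100,15):
        k=(s>=lo)&(s<lo+15)
        if k.sum()>20: print(lo,q[k].min().round(1),q[k].max().round(1),(m+d*(lo+7)).round())
print(manip.find_in('brush_grip','wrist')[:1])
save(img,'w1.png')
E
```

```text
[414.23645308 322.91975457 175.76401604] 99.58759370610936
[{'centre': [230.1, 287.5], 'score': 0.79}]
```

View pics/w1.png

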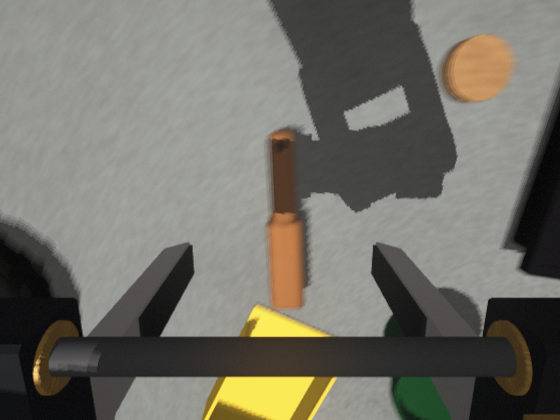

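The wrist view shows the brush from handle end (133,282) to head tip (305,288), with the neck at about (215,285).

```bash
python3 - <<'E'
from h import *
c=cam('wrist'); 
for z in (50,): 
    h=at_z(c,(137,283),z);n=at_z(c,(215,285.5),z);t=at_z(c,(306,288),z);print(h,n,t,np.linalg.norm(t-h),np.degrees(np.arctan2(*(t-h)[1::-1])))
    u=(t-h)/np.linalg.norm(t-h)
    print(at_z(c,(215,269),z),at_z(c,(215,303),z)) 
    g=h+73*u; print(g, t-109*u); yaw=np.degrees(np.arctan2(u[1],u[0]))
    s=plan([g[0],g[1],60],yaw+90,g=0.094); plan([g[0],g[1],22],yaw+90,n=1,g=0.094,start=s)
E
```

```text
[362.64172336 314.21802566  50.        ] [434.16509802 328.22815109  50.        ] [528.79270958 346.3321386   50.        ] 169.22608094383952 10.939389404316653
[436.66753736 312.76188739  50.        ] [431.51108616 344.63120496  50.        ]
[434.31520257 328.07126998  50.        ] [421.77340501 325.64715735  50.        ]
[0.0577,-0.0103,0.001,-0.87,-0.0,-0.0,0.094,0.0577,-0.0102,0.0009,-0.87,-0.0,-0.0,0.094]
[0.038,0.0,0.0,0.0,0.0,0.0,0.094]
```

>>> step_arm(
  commands=[0.058,-0.0035,0.001,-0.7,0,0,0.094,0.058,-0.0035,0.001,-0.7,0,0,0.094,0.038,0,0,0,0,0,0.094,0,0,0,0,0,0,0.015,0,0,0,0,0,0,0.015],
  squeeze=40,
)

```text
clock: 2.5
eef_pos: [419.9, 328.5, 23.3]
eef_rot: [-1.141, 1.569, 0.618]
wrist_force: [-0.2, -1.4, 0.7]
finger_gap: 77.3
```

>>> step_arm(
  commands=[0,0,0,0,0,0,0.015,0,0,0,0,0,0,0.015,0,0,0,0,0,0,0.015],
)

```text
clock: 2.88
eef_pos: [419.7, 327.6, 22.1]
eef_rot: [-1.123, 1.57, 0.635]
wrist_force: [0.3, 0.0, -1.4]
finger_gap: 47.5
```

```bash
python3 - <<'E'
from h import *
st=manip.read_state(); print(st['eef_pos'],tool_yaw(st)[0],st['finger_gap'])
p=st['eef_pos']; R0=rot(st['eef_rot'])
s=plan([p[0],p[1],140],tool_yaw(st)[0],n=3,g=0.015)
# brush yaw -> -8: head tip leads in -y
s=plan([445,140,140],82,g=0.015,start=s)
E
```

```text
[419.66086675 327.61253897  22.0832049 ] 100.78148162843976 47.46113886951701
[-0.0393,-0.0,0.0,-0.0,0.01,0.01,0.015,-0.0393,-0.0,0.0,-0.0,0.01,0.01,0.015,-0.0393,-0.0001,0.0,-0.0,0.01,0.01,0.015]
[0.0,0.0026,-0.0473,4.7,0.0,0.0,0.015,0.0,-0.0014,-0.0473,4.7,0.0,0.0,0.015,0.0,-0.0052,-0.047,4.7,0.0,0.0,0.015,0.0,-0.009,-0.0465,4.7,0.0,0.0,0.015]
```

>>> step_arm(
  commands=[0,0,0,0,0,0,0.015,0,0,0,0,0,0,0.015,0,0,0,0,0,0,0.015,0,0,0,0,0,0,0.015,-0.01,0,0,0,0,0,0.015],
)

```text
clock: 3.5
eef_pos: [419.2, 327.2, 31.4]
eef_rot: [1.977, 1.569, -2.547]
wrist_force: [-0.0, -0.9, -0.3]
finger_gap: 15.0
```

>>> step_arm(
  commands=[-0.036,0,0,0,0,0,0.015,-0.036,0,0,0,0,0,0.015,-0.036,0,0,0,0,0,0.015,0,0,0,0,0,0,0.015,0,0,0,0,0,0,0.015],
)

```text
clock: 4.12
eef_pos: [419.3, 327.3, 139.2]
eef_rot: [1.98, 1.57, -2.545]
wrist_force: [-0.4, -0.8, -0.6]
finger_gap: 15.0
```

```bash
python3 - <<'E'
from h import *
st=manip.read_state(); print(st['eef_pos'],tool_yaw(st)[0],st['finger_gap'],st['wrist_force'])
s=manip.camera('side'); w=manip.camera('wrist')
save(np.hstack([s[60:260,100:340],w[100:300,160:400]]),'s1.png',1.6)
s=plan([453,100,140],82,g=0.015)
s=plan([453,100,84],82,g=0.015,n=2,start=s)
s=plan([453,-100,84],82,g=0.015,n=13,start=s)
E
```

```text
[419.25854567 327.30157232 139.22143978] 100.78390830703125 14.981642769773812 [-0.42078186 -0.82981298 -0.55011636]
[-0.0003,0.0023,-0.0574,4.7,-0.01,-0.02,0.015,-0.0003,-0.0024,-0.0574,4.7,-0.01,-0.02,0.015,-0.0003,-0.0071,-0.0569,4.7,-0.01,-0.02,0.015,-0.0004,-0.0117,-0.0563,4.7,-0.01,-0.02,0.015]
[0.028,0.0,0.0,0.0,0.0,0.0,0.015,0.028,0.0,0.0,0.0,0.0,0.0,0.015]
[0.0,-0.0021,-0.0152,0.0,0.0,0.0,0.015,0.0,-0.0022,-0.0153,0.0,0.0,0.0,0.015,0.0,-0.0021,-0.0152,0.0,0.0,0.0,0.015,0.0,-0.0022,-0.0152,0.0,0.0,0.0,0.015,0.0,-0.0021,-0.0153,0.0,0.0,0.0,0.015]
[0.0,-0.0021,-0.0152,0.0,0.0,0.0,0.015,0.0,-0.0022,-0.0152,0.0,0.0,0.0,0.015,0.0,-0.0021,-0.0153,0.0,0.0,0.0,0.015,0.0,-0.0022,-0.0152,0.0,0.0,0.0,0.015,0.0,-0.0021,-0.0152,0.0,0.0,0.0,0.015]
[0.0,-0.0022,-0.0153,0.0,0.0,0.0,0.015,0.0,-0.0021,-0.0152,0.0,0.0,0.0,0.015,0.0,-0.0021,-0.0153,0.0,0.0,0.0,0.015]
```

View pics/s1.png

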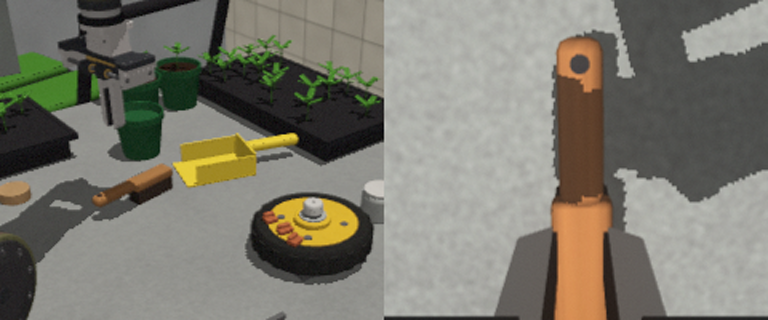

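The finger gap reads 15 mm and the side view still has the brush on the bench, so the grasp seems to have missed. I'll check where it is relative to the TCP.

```bash
python3 - <<'E'
from h import *
st=manip.read_state(); c=cam('wrist'); cs=cam('side')
print('tcp in side',proj(cs,st['eef_pos']),'tcp in wrist',proj(c,st['eef_pos']),'grip on bench in wrist',proj(c,[419.3,327.3,45]))
for z in(50,167):
  for rc in [(125,282),(226,282),(300,282)]: print(z,at_z(c,rc,z).round(1))
print('side proj of brush ends bench', proj(cs,[350,312,40]),proj(cs,[528,347,40]))
w=manip.camera('wrist'); s=manip.camera('side')
save(w,'w2.png')
print(manip.find_in('brush_grip','wrist')[:1],manip.find_in('brush_grip','side')[:1])
E
```

```text
tcp in side [148.26130584 172.26350788] tcp in wrist [239.66028788 283.57639472] grip on bench in wrist [202.65374537 283.36486793]
50 [356.  314.1  50. ]
50 [438.4 329.8  50. ]
50 [507.1 342.8  50. ]
167 [351.9 313.5 167. ]
167 [401.9 323.  167. ]
167 [443.6 330.9 167. ]
side proj of brush ends bench [187.13814335 157.40174445] [165.22893606 203.2238971 ]
[{'centre': [228.0, 280.8], 'score': 0.64}] [{'centre': [179.3, 190.0], 'score': 0.88}]
```

View pics/w2.png

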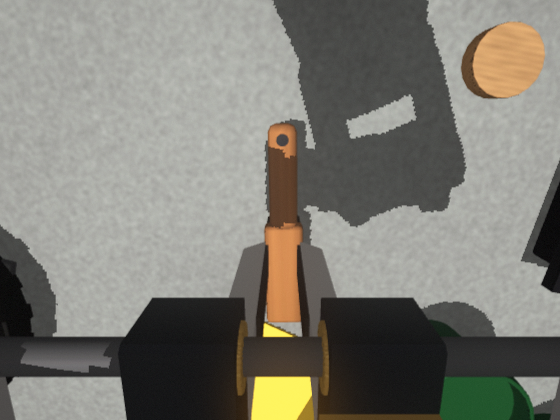

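The brush has not moved and the gripper sits over its handle, yet the fingers stopped at exactly the commanded 15 mm. I'll re-grasp and command a full close.

>>> step_arm(
  commands=[0,0,0,0,0,0,0.06,0,0,0,0,0,0,0.06,0.02,0,0,0,0,0,0.06,0.05,0,0,0,0,0,0.06,0.049,0,0,0,0,0,0.06],
  squeeze=40,
)

```text
clock: 5.05
eef_pos: [419.6, 327.5, 19.5]
eef_rot: [-1.184, 1.57, 0.575]
wrist_force: [0.5, 0.2, -0.6]
finger_gap: 59.4
```

>>> step_arm(
  commands=[0,0,0,0,0,0,0,0,0,0,0,0,0,0,0,0,0,0,0,0,0,0,0,0,0,0,0,0],
)

```text
clock: 5.55
eef_pos: [420.1, 327.9, 21.9]
eef_rot: [-1.162, 1.569, 0.597]
wrist_force: [-0.5, -0.9, -0.1]
finger_gap: 23.5
```

>>> step_arm(
  commands=[0,0,0,0,0,0,0,0,0,0,0,0,0,0,0,0,0,0,0,0,0],
)

```text
clock: 5.92
eef_pos: [419.5, 327.5, 20.6]
eef_rot: [2.054, 1.571, -2.47]
wrist_force: [-0.0, -0.4, 0.5]
finger_gap: 0.6
```

```bash
python3 - <<'E'
from h import *
st=manip.read_state(); print(st['eef_pos'],st['finger_gap'])
s=manip.camera('side'); w=manip.camera('wrist')
print(proj(cam('side'),st['eef_pos']),proj(cam('wrist'),st['eef_pos']))
a=cv2.resize(s[120:220,120:240],(480,400),interpolation=cv2.INTER_CUBIC);b=cv2.resize(w[60:420,170:400],(256,400))
save(np.hstack([a,b]),'s2.png')
E
```

```text
[419.49845038 327.4652228   20.56558562] 0.5599863479883653
[183.4157778  176.70989691] [239.6571622 283.5904829]
```

View pics/s2.png

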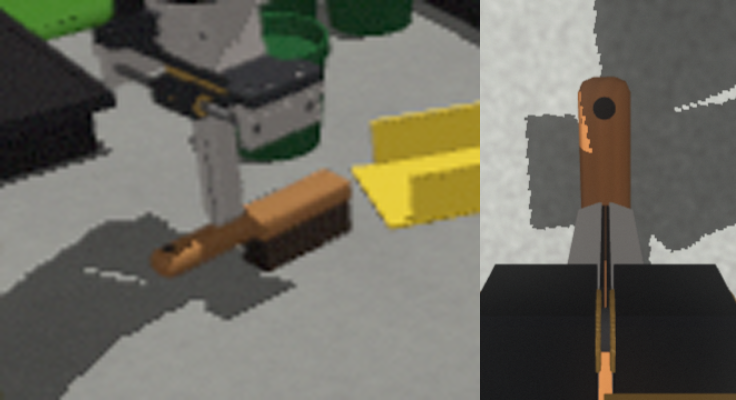

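```bash
python3 - <<'E'
from h import *
def tri(obs):
    A=np.zeros((3,3));b=np.zeros(3);L=[]
    for c,rc in obs:
        o,d=ray(c,rc);d/=np.linalg.norm(d);M=np.eye(3)-np.outer(d,d);A+=M;b+=M@o;L.append((M,o))
    x=np.linalg.solve(A,b);return x.round(1),[np.linalg.norm(M@(x-o)).round(1) for M,o in L]
t=cam('top');s=cam('side');w=cam('wrist')
W=lambda x,y:(60+y*0.9,170+x*230/256)
print('hole side/wrist',tri([(s,(120+250/4,120+168/4)),(w,W(604-480,108))]))
print('end top/side',tri([(t,(268.8,172.4)),(s,(120+262/4,120+155/4))]))
print('headtip top/side',tri([(t,(210.8,166.9)),(s,(120+180/4,120+338/4))]))
print('hole top', tri([(t,(150+292/2.55,150+(412-357)/2.55)),(s,(120+250/4,120+168/4))]))
# earlier wrist hole: pose 176 high, and pic w2 pose 139
def camat(p,yaw):
    m=manip.camera_model('wrist');T=np.array(m['tool_from_camera']);a=np.radians(yaw);z=np.array([np.cos(a),np.sin(a),0]);x=np.array([0,0,-1.]);Rt=np.stack([x,np.cross(z,x),z],1)
    return np.array(m['intrinsics']),Rt@T[:3,:3],np.array(p)+Rt@T[:3,3]
c1=camat([414.2,322.9,175.8],99.6);c2=camat([419.3,327.3,139.2],100.8)
print('hole w1,w2,w',tri([(c1,(146,282)),(c2,(140,282)),(w,W(604-480,108))]))
print('neck w1,w2',tri([(c1,(213,285)),(c2,(226,284))]))
print(tool_yaw())
E
```

```text
hole side/wrist (array([367.8, 316.3,  47.3]), [np.float64(0.2), np.float64(0.2)])
end top/side (array([353.7, 309.5,  45.4]), [np.float64(0.1), np.float64(0.1)])
headtip top/side (array([530. , 344.4,  41.2]), [np.float64(1.1), np.float64(1.1)])
hole top (array([366. , 311.9,  49.9]), [np.float64(0.1), np.float64(0.1)])
hole w1,w2,w (array([370.5, 316.1,  29.9]), [np.float64(2.3), np.float64(1.3), np.float64(1.0)])
neck w1,w2 (array([380.2, 318.5, 238.1]), [np.float64(1.0), np.float64(1.0)])
(np.float64(100.7840451824713), array([[-5.32378785e-05, -9.82339390e-01, -1.87107776e-01],
       [-3.89943559e-05, -1.87107774e-01,  9.82339391e-01],
       [-9.99999998e-01,  5.95938123e-05, -2.83444709e-05]]))
```

```bash
python3 - <<'E'
from h import *
st=manip.read_state();c=cam('wrist');Rt=rot(st['eef_rot']);p=np.array(st['eef_pos'])
for x in (0,-20,-32,-45):
  print(x,[proj(c,p+Rt@np.array([x,y,z])).round(1) for y,z in((0,47),(8,47),(-8,47),(8,5),(-8,5))], proj(cam('side'),p+Rt@np.array([x,0,0])).round(1))
save(manip.camera('side')[140:200,140:210],'s3.png',8)
E
```

```text
0 [array([239.7, 361.3]), array([227. , 362.1]), array([252. , 360.6]), array([227. , 291.9]), array([252. , 291.8])] [183.4 176.7]
-20 [array([252. , 368.9]), array([238.3, 369.8]), array([265.4, 368. ]), array([238.3, 292.9]), array([265.4, 292.7])] [177.7 176. ]
-32 [array([260.6, 374.1]), array([246.1, 375.2]), array([274.7, 373.2]), array([246.1, 293.5]), array([274.7, 293.3])] [174.2 175.6]
-45 [array([271.2, 380.6]), array([255.8, 381.8]), array([286.2, 379.5]), array([255.8, 294.3]), array([286.2, 294. ])] [170.4 175.1]
```

View pics/s3.png

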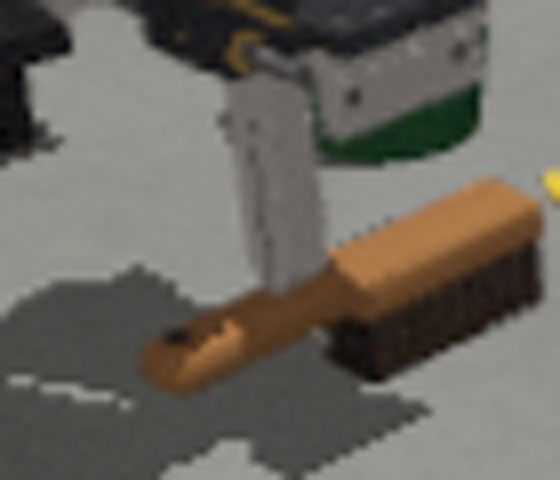

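Both views put the real fingertips about 31 mm short of the reported TCP. In the wrist view the tip corner is at (244,373), which matches tool x = -32. The side view shows the closed tips stopped above the handle. I'll use that offset, go lower, and watch the force.

>>> step_arm(
  commands=[0,0,0,0,0,0,0.06,0,0,0,0,0,0,0.06,0,0,0,0,0,0,0.06,0,0,0,0,0,0,0.06,0,0,0,0,0,0,0.06],
)

```text
clock: 6.7
eef_pos: [419.5, 327.5, 20.6]
eef_rot: [2.925, 1.571, -1.599]
wrist_force: [0.3, -0.5, 0.4]
finger_gap: 47.0
```

>>> step_arm(
  commands=[0,0,0,0,0,0,0.06,0.006,0,0,0,0,0,0.06,0.008,0,0,0,0,0,0.06,0,0,0,0,0,0,0.06],
)

```text
clock: 7.2
eef_pos: [419.1, 327.2, 5.6]
eef_rot: [1.976, 1.569, -2.548]
wrist_force: [0.1, -0.3, -0.9]
finger_gap: 60.0
```

>>> step_arm(
  commands=[0.008,0,0,0,0,0,0.06,0.006,0,0,0,0,0,0.06,0,0,0,0,0,0,0.06],
)

```text
clock: 7.58
eef_pos: [419.2, 327.3, -8.1]
eef_rot: [1.969, 1.57, -2.555]
wrist_force: [0.1, -0.0, 1.2]
finger_gap: 60.1
```

>>> step_arm(
  commands=[0,0,0,0,0,0,0,0,0,0,0,0,0,0,0,0,0,0,0,0,0,0,0,0,0,0,0,0,0,0,0,0,0,0,0],
)

```text
clock: 8.2
eef_pos: [419.5, 327.5, -7.4]
eef_rot: [-1.395, 1.571, 0.364]
wrist_force: [0.0, 0.2, 0.5]
finger_gap: 24.2
```

>>> step_arm(
  commands=[0,0,0,0,0,0,0,0,0,0,0,0,0,0,0,0,0,0,0,0,0],
)

```text
clock: 8.57
eef_pos: [419.5, 327.5, -7.4]
eef_rot: [-1.402, 1.571, 0.357]
wrist_force: [-0.0, -0.4, 2.0]
finger_gap: 23.8
```

Gripped, with the gap at 23.8 mm. Next I lift and carry to the start of the sweep.

>>> step_arm(
  commands=[-0.03,0,0,0,0,0,0,-0.05,0,0,0,0,0,0,-0.05,0,0,0,0,0,0,0,0.002,-0.057,4.7,0,0,0,0,-0.002,-0.057,4.7,0,0,0],
)

```text
clock: 9.2
eef_pos: [436.1, 213.5, 122.7]
eef_rot: [-1.299, 1.57, 0.294]
wrist_force: [1.4, -0.6, -1.2]
finger_gap: 23.8
```

>>> step_arm(
  commands=[0,-0.007,-0.057,4.7,0,0,0,0,-0.012,-0.056,4.7,0,0,0,0,0,0,0,0,0,0],
)

```text
clock: 9.57
eef_pos: [453.6, 98.3, 122.4]
eef_rot: [2.624, 1.57, -2.234]
wrist_force: [-1.0, 0.5, -1.4]
finger_gap: 23.4
```

```bash
python3 - <<'E'
from h import *
st=manip.read_state(); print(st['eef_pos'],tool_yaw(st)[0],st['finger_gap'],st['wrist_force'])
t=manip.camera('top'); s=manip.camera('side')
a=cv2.resize(t[170:270,200:330],(520,400),interpolation=cv2.INTER_CUBIC);b=cv2.resize(s[120:240,220:340],(400,400),interpolation=cv2.INTER_CUBIC)
save(np.hstack([a,b]),'s4.png',0.85)
E
```

```text
[453.59034596  98.31616404 122.43510148] 81.66586942541812 23.394903259309576 [-0.97848987  0.549003   -1.3716243 ]
```

View pics/s4.png

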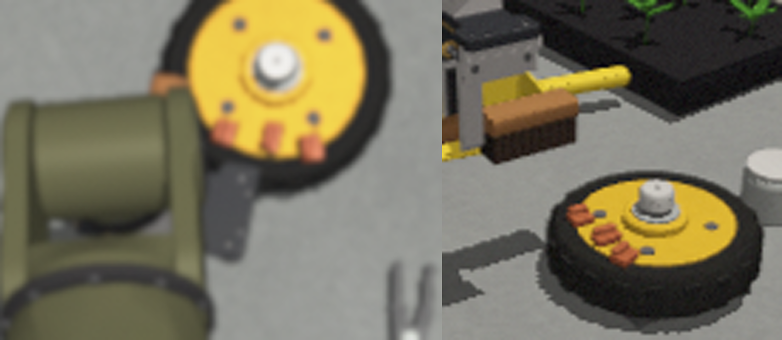

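>>> step_arm(
  commands=[0.035,0,0,0,0,0,0,0.026,0,0,0,0,0,0,0.007,0,0,0,0,0,0,0,0,0,0,0,0,0],
)

```text
clock: 10.18
eef_pos: [453.4, 102.0, 54.8]
eef_rot: [1.395, 1.571, 2.828]
wrist_force: [0.7, 0.5, -1.1]
finger_gap: 23.7
```

>>> step_arm(
  commands=[0,-0.0022,-0.015,0,0,0,0,0,-0.0022,-0.015,0,0,0,0,0,-0.0022,-0.015,0,0,0,0,0,-0.0022,-0.015,0,0,0,0,0,-0.0022,-0.015,0,0,0,0],
)

```text
clock: 10.8
eef_pos: [453.8, 24.2, 54.6]
eef_rot: [-1.499, 1.571, -0.068]
wrist_force: [-0.4, -0.0, -1.5]
finger_gap: 23.8
```

```bash
python3 - <<'E'
from h import *
st=manip.read_state(); print(st['eef_pos'],tool_yaw(st)[0],st['finger_gap'],st['wrist_force'])
s=manip.camera('side'); cs=cam('side')
for k in ('sherd1_center','sherd2_center','sherd3_center'):
    for d in manip.find_in(k,'side')[:4]: print(k,round(d['score'],2),d['centre'],at_z(cs,d['centre'],67).round())
E
```

```text
[453.80678371  24.20838634  54.6184659 ] 81.96372084153835 23.812883242509862 [-0.39983859 -0.03149212 -1.49888242]
sherd3_center 0.4 [201.5, 281.8] [556.  -4.  67.]
```

>>> step_arm(
  commands=[0,-0.0021,-0.015,0,0,0,0,0,-0.0021,-0.015,0,0,0,0,0,-0.0021,-0.015,0,0,0,0,0,-0.0021,-0.015,0,0,0,0,0,-0.0021,-0.015,0,0,0,0],
)

```text
clock: 11.62
eef_pos: [453.7, -51.5, 54.6]
eef_rot: [-3.014, 1.571, -1.583]
wrist_force: [-0.1, 1.0, 0.1]
finger_gap: 23.8
```

>>> step_arm(
  commands=[0,-0.0021,-0.015,0,0,0,0,0,-0.0021,-0.015,0,0,0,0,0,-0.0021,-0.015,0,0,0,0,0,-0.0021,-0.015,0,0,0,0,0,0,0,0,0,0,0],
)

```text
clock: 12.25
eef_pos: [453.7, -111.8, 54.5]
eef_rot: [1.801, 1.571, -3.052]
wrist_force: [-0.6, -0.0, -1.1]
finger_gap: 23.8
```

```bash
python3 - <<'E'
from h import *
st=manip.read_state(); print(st['eef_pos'],tool_yaw(st)[0],st['finger_gap'],st['wrist_force'])
t=manip.camera('top'); s=manip.camera('side'); cs=cam('side')
a=cv2.resize(t[160:280,220:340],(400,400),interpolation=cv2.INTER_CUBIC);b=cv2.resize(s[150:270,220:340],(400,400),interpolation=cv2.INTER_CUBIC)
save(np.hstack([a,b]),'s5.png')
for k in ('sherd1_center','sherd2_center','sherd3_center'):
    for d in manip.find_in(k,'side')[:4]: print(k,round(d['score'],2),d['centre'],at_z(cs,d['centre'],7).round(),at_z(cs,d['centre'],67).round())
E
```

```text
[ 453.65775829 -111.80109053   54.48307579] 81.91031439469164 23.792779279583762 [-0.59930397 -0.00393122 -1.10729484]
sherd1_center 0.73 [159.2, 233.0] [665. 377.   7.] [598. 279.  67.]
sherd1_center 0.58 [245.4, 302.0] [ 523. -122.    7.] [ 469. -175.   67.]
sherd2_center 0.38 [238.9, 315.0] [ 568. -124.    7.] [ 510. -176.   67.]
sherd3_center 0.55 [238.4, 304.4] [ 548. -105.    7.] [ 492. -159.   67.]
```

View pics/s5.png

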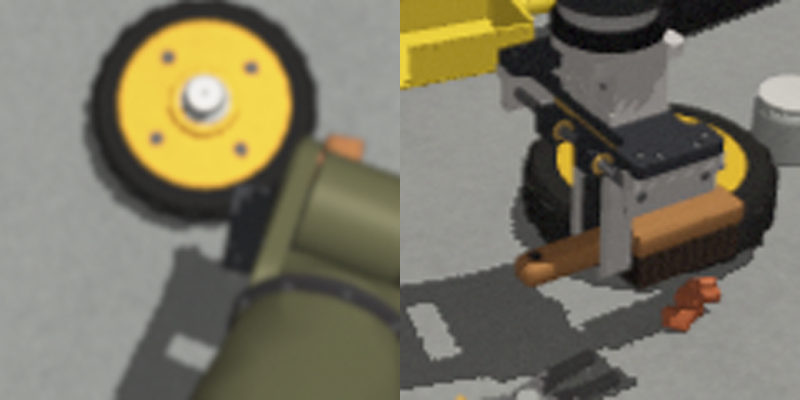

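The disc is clear and the sherds are on the bench beside the wheel, in side crop (685,318), (697,295) and (710,288). I'll raise the brush and verify the count from above on the way.

>>> step_arm(
  commands=[-0.04,0,0,0,0,0,0,-0.05,0,0,0,0,0,0,0,0.012,0.056,0,0,0,0,0,0.012,0.056,0,0,0,0,0,0.012,0.056,0,0,0,0],
)

```text
clock: 13.12
eef_pos: [441.0, 62.4, 144.8]
eef_rot: [-1.273, 1.57, 0.158]
wrist_force: [1.1, -0.2, -2.1]
finger_gap: 23.6
```

>>> step_arm(
  commands=[0,0.012,0.056,0,0,0,0,0,0.012,0.056,0,0,0,0,0,0.012,0.048,0,0,0,0,0,0,0,0,0,0,0],
)

```text
clock: 13.62
eef_pos: [427.2, 226.7, 144.4]
eef_rot: [1.226, 1.57, 2.662]
wrist_force: [-0.5, 0.0, -1.8]
finger_gap: 23.8
```

```bash
python3 - <<'E'
from h import *
st=manip.read_state(); print(st['eef_pos'],tool_yaw(st)[0],st['finger_gap'],st['wrist_force'])
t=manip.camera('top'); s=manip.camera('side')
hsv=cv2.cvtColor(t,cv2.COLOR_RGB2HSV); m=((hsv[...,0]<13)&(hsv[...,1]>110)&(hsv[...,2]>90)).astype(np.uint8); m[:,:225]=0;m[:170]=0;m[270:]=0;m[:,345:]=0
n,l,S,C=cv2.connectedComponentsWithStats(m)
for i in range(1,n):
    if S[i,4]>5: print(S[i],at_z(cam('top'),C[i][::-1],7).round(),at_z(cam('top'),C[i][::-1],67).round())
a=cv2.resize(t[170:270,230:350],(480,400),interpolation=cv2.INTER_CUBIC);b=cv2.resize(s[190:290,260:340],(320,400),interpolation=cv2.INTER_CUBIC)
save(np.hstack([a,b]),'s6.png')
E
```

```text
[427.15827993 226.669213   144.35804462] 82.23937025798391 23.830057546024705 [-0.51329534  0.04621548 -1.77102303]
[311 205  11  19 108] [ 544. -116.    7.] [ 532. -111.   67.]
```

View pics/s6.png

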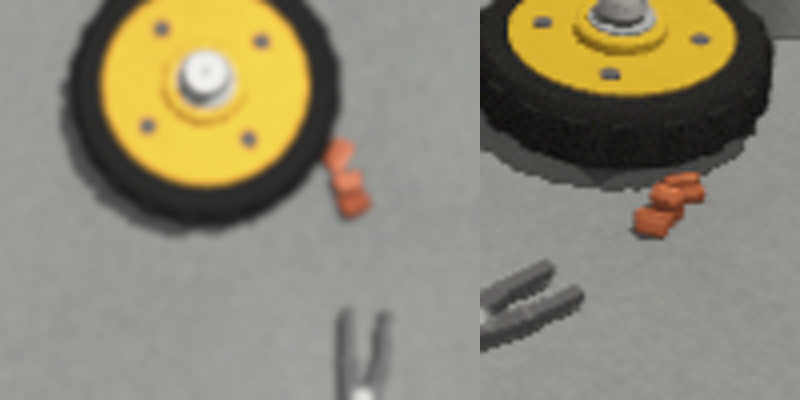

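All three sherds lie on the bench in a chain at top crop (340-350,150-205), so the wheel is clear. Now I lay the brush down.

>>> step_arm(
  commands=[0.058,0,0,0,0,0,0,0.058,0,0,0,0,0,0,0.025,0,0,0,0,0,0,0.0085,0,0,0,0,0,0,0,0,0,0,0,0,0],
)

```text
clock: 14.35
eef_pos: [428.6, 223.5, -4.4]
eef_rot: [-1.154, 1.57, 0.276]
wrist_force: [0.1, 0.6, -1.7]
finger_gap: 23.5
```

>>> step_arm(
  commands=[0,0,0,0,0,0,0.06,0,0,0,0,0,0,0.06,0,0,0,0,0,0,0.06,0,0,0,0,0,0,0.06,0,0,0,0,0,0,0.06],
)

```text
clock: 14.98
eef_pos: [428.2, 224.0, -4.9]
eef_rot: [-1.064, 1.571, 0.367]
wrist_force: [0.4, -0.5, -0.7]
finger_gap: 60.1
```

>>> step_arm(
  commands=[-0.04,0,0,0,0,0,0.094,-0.055,0,0,0,0,0,0.094,-0.055,0,0,0,0,0,0.094],
)

```text
clock: 15.35
eef_pos: [427.8, 223.8, 146.7]
eef_rot: [2.126, 1.57, -2.726]
wrist_force: [0.5, -0.1, 0.0]
finger_gap: 86.7
```

```bash
python3 - <<'E'
from h import *
st=manip.read_state(); print(st['eef_pos'],tool_yaw(st)[0],st['finger_gap'],st['wrist_force'])
t=manip.camera('top')
d=manip.find_in('brush_grip','top')[:2]; print([(x['score'],at_z(cam('top'),x['centre'],45).round()) for x in d])
hsv=cv2.cvtColor(t,cv2.COLOR_RGB2HSV); m=(((hsv[...,0]<6)|(hsv[...,0]>172))&(hsv[...,1]>150)&(hsv[...,2]>90)).astype(np.uint8);m[:200]=0;m[285:]=0;m[:,365:415]*=2
n,l,S,C=cv2.connectedComponentsWithStats((m==2).astype(np.uint8))
for i in range(1,n):
    if S[i,4]>15:
        P=np.array([at_z(cam('top'),x,13)[:2] for x in np.argwhere(l==i)]); print(S[i],P.mean(0).round(1),P[P[:,0]<P[:,0].min()+6].mean(0).round(1),P[P[:,0]>P[:,0].max()-6].mean(0).round(1))
# ring/pivot: dark ring centre from crop1 (272,55)
ring=at_z(cam('top'),(185+55/2.55,285+272/2.55),2); piv=at_z(cam('top'),(185+104/2.55,285+270/2.55),15); print('ring',ring,'pivot',piv)
plan([430,-345,150],86-0,g=0.094)
E
```

```text
[427.81764077 223.82449783 146.72945391] 81.9867633686102 86.65744171691765 [ 0.49091554 -0.08933548  0.02568228]
[(0.56, array([515., 209.,  45.])), (0.55, array([ 581., -548.,   45.]))]
[375 237  10  25  74] [ 443.7 -316.9] [ 407.3 -304.4] [ 478.7 -328.3]
[394 239   5  26  79] [ 437.9 -366.8] [ 400.2 -370.4] [ 473.7 -363.4]
ring [ 580.88459466 -358.44429104    2.        ] pivot [ 516.34536556 -351.29649817   15.        ]
[-0.0002,-0.0079,-0.0564,-0.4,0.03,0.04,0.094,-0.0001,-0.0075,-0.0565,-0.4,0.03,0.04,0.094,-0.0001,-0.0072,-0.0566,-0.4,0.03,0.04,0.094,-0.0001,-0.0067,-0.0566,-0.4,0.03,0.04,0.094,-0.0,-0.0063,-0.0566,-0.4,0.03,0.04,0.094]
[-0.0,-0.006,-0.0567,-0.4,0.03,0.04,0.094,-0.0,-0.0055,-0.0567,-0.4,0.03,0.04,0.094,-0.0,-0.0051,-0.0568,-0.4,0.03,0.04,0.094,0.0,-0.0048,-0.0568,-0.4,0.03,0.04,0.094,0.0001,-0.0043,-0.0568,-0.4,0.03,0.04,0.094]
```

>>> step_arm(
  commands=[0,-0.0141,-0.0557,0,0,0,0.094,0,-0.0141,-0.0557,0,0,0,0.094,0,-0.0141,-0.0557,0,0,0,0.094,0,-0.0141,-0.0557,0,0,0,0.094,0,-0.0141,-0.0557,0,0,0,0.094],
)

```text
clock: 16.08
eef_pos: [458.8, -63.5, 144.6]
eef_rot: [1.358, 1.57, 2.789]
wrist_force: [0.3, 0.2, 0.1]
finger_gap: 93.9
```

>>> step_arm(
  commands=[0,-0.0141,-0.0557,0,0,0,0.094,0,-0.0141,-0.0557,0,0,0,0.094,0,-0.0141,-0.0557,0,0,0,0.094,0,-0.0141,-0.0557,0,0,0,0.094,0,-0.0141,-0.0557,-1.4,0,0,0.094],
)

```text
clock: 16.7
eef_pos: [489.9, -349.1, 144.3]
eef_rot: [0.871, 1.57, 2.326]
wrist_force: [0.7, 0.3, 0.7]
finger_gap: 93.8
```

>>> step_arm(
  commands=[0,0,0,0,0,0,0.094,0,0,0,0,0,0,0.094],
)

```text
clock: 16.95
eef_pos: [489.8, -346.7, 144.2]
eef_rot: [0.889, 1.569, 2.344]
wrist_force: [0.9, 0.2, 0.4]
finger_gap: 93.8
```

```bash
python3 - <<'E'
from h import *
st=manip.read_state(); w=manip.camera('wrist'); c=cam('wrist',st); print(st['eef_pos'],tool_yaw(st)[0],st['finger_gap'])
save(w,'w3.png')
hsv=cv2.cvtColor(w,cv2.COLOR_RGB2HSV); m=(((hsv[...,0]<6)|(hsv[...,0]>172))&(hsv[...,1]>150)&(hsv[...,2]>60)).astype(np.uint8)
n,l,S,C=cv2.connectedComponentsWithStats(m)
for i in range(1,n):
    if S[i,4]>150:
        P=np.array([at_z(c,x,13)[:2] for x in np.argwhere(l==i)]); print(S[i],P.mean(0).round(1),P[P[:,0]<P[:,0].min()+4].mean(0).round(1),P[P[:,0]>P[:,0].max()-4].mean(0).round(1))
        for x0 in (405,420,435,450,465):
            k=abs(P[:,0]-x0)<2
            if k.any(): print('  x',x0,'y',P[k,1].min().round(1),P[k,1].max().round(1))
for k in('ring_center','ring_left_eye','ring_right_eye','pliers_grip'):
    for d in manip.find_in(k,'wrist')[:2]: print(k,d,at_z(c,d['centre'],3).round(1))
E
```

```text
[ 489.83763115 -346.69682178  144.22814231] 83.36675688597855 93.79405241269866
[228   0  20  28 273] [ 331.  -367.8] [ 324.1 -363.5] [ 339.8 -373.3]
[ 239   93   31   91 1157] [ 437.  -367.2] [ 398.1 -370.9] [ 476.6 -363.4]
  x 405 y -375.3 -365.6
  x 420 y -375.1 -363.2
  x 435 y -373.5 -361.6
  x 450 y -371.9 -359.8
  x 465 y -370.1 -358.1
[ 295   92   30   92 1183] [ 442.6 -316.9] [ 405. -305.] [ 480.7 -328.4]
  x 405 y -309.3 -300.3
  x 420 y -316.1 -303.2
  x 435 y -321.3 -307.2
  x 450 y -326.5 -313.2
  x 465 y -330.8 -318.4
ring_center {'centre': [288.5, 271.1], 'score': 0.82} [ 593.  -371.2    3. ]
ring_center {'centre': [269.6, 550.2], 'score': 0.42} [605.2 -81.3   3. ]
ring_left_eye {'centre': [280.3, 297.3], 'score': 0.53} [ 586.8 -342.9    3. ]
ring_right_eye {'centre': [278.4, 267.9], 'score': 0.51} [ 581.1 -373.1    3. ]
pliers_grip {'centre': [49.1, 520.1], 'score': 0.93} [ 387.1 -123.1    3. ]
pliers_grip {'centre': [167.0, 267.9], 'score': 0.7} [ 465.4 -358.4    3. ]
```

View pics/w3.png

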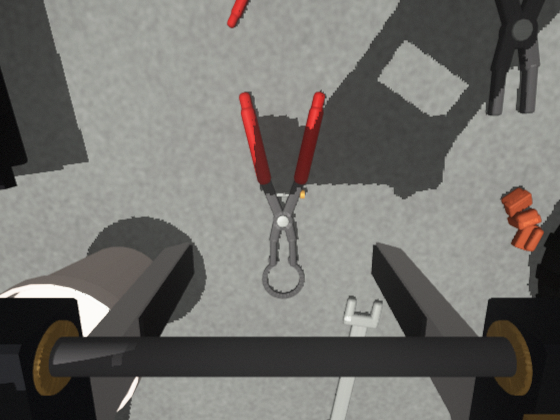

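The wrist view shows the pliers, with grips at rows 93-184 around cols 250 and 310, the pivot at (221,283) and the ring at (280,284). The measured grip widths match the description (59 and 66 mm), so pliers_grip is near (450,-343) at yaw about -6. That was my 12th picture, so from here on I check numerically.

>>> step_arm(
  commands=[0,0.0355,0,-0.6,0,0,0.094,0.055,0,0,0,0,0,0.094,0.055,0,0,0,0,0,0.094,0.035,0,0,0,0,0,0.094,0.012,0,0,0,0,0,0.094],
  squeeze=55,
)

```text
clock: 17.82
eef_pos: [454.3, -342.2, -13.5]
eef_rot: [0.972, 1.568, 2.438]
wrist_force: [0.1, -0.6, -0.1]
finger_gap: 94.3
```

>>> step_arm(
  commands=[0.005,0,0,0,0,0,0.094,0.005,0,0,0,0,0,0.094,0,0,0,0,0,0,0.094,0,0,0,0,0,0,0.094],
)

```text
clock: 18.32
eef_pos: [455.1, -343.4, -21.3]
eef_rot: [-2.176, 1.57, -0.71]
wrist_force: [0.7, 0.7, 0.1]
finger_gap: 93.8
```

```bash
cat > look.py <<'E'
from h import *
st=manip.read_state(); w=manip.camera('wrist'); print(st['eef_pos'].round(1),round(tool_yaw(st)[0],2),st['finger_gap'],st['wrist_force'].round(1),st['moment'].round(2))
Rt=rot(st['eef_rot'])
hsv=cv2.cvtColor(w,cv2.COLOR_RGB2HSV); m=(((hsv[...,0]<6)|(hsv[...,0]>172))&(hsv[...,1]>150)&(hsv[...,2]>60)).astype(np.uint8)
n,l,S,C=cv2.connectedComponentsWithStats(m)
for i in range(1,n):
    if S[i,4]>150: print(S[i],C[i].round())
E
python3 look.py
```

```text
[ 455.1 -343.4  -21.3] 83.98 93.82155035759095 [0.7 0.7 0.1] [-0.05 -0.04  0.05]
[181   0  30  30 547] [194.  13.]
[ 205  150   57  158 3893] [233. 229.]
[ 304  150   59  158 3935] [333. 229.]
```

>>> step_arm(
  commands=[0.004,0,0,0,0,0,0.094,0,0,0,0,0,0,0.094],
)

```text
clock: 18.62
eef_pos: [454.7, -343.0, -26.3]
eef_rot: [0.958, 1.57, 2.424]
wrist_force: [0.0, -0.2, -0.4]
finger_gap: 94.3
```

>>> step_arm(
  commands=[0.002,0,0,0,0,0,0.094,0,0,0,0,0,0,0.094],
)

```text
clock: 18.88
eef_pos: [454.7, -343.1, -28.2]
eef_rot: [0.992, 1.57, 2.458]
wrist_force: [0.9, -0.2, 0.1]
finger_gap: 93.9
```

>>> step_arm(
  commands=[0.0015,0,0,0,0,0,0.094,0,0,0,0,0,0,0.094],
)

```text
clock: 19.12
eef_pos: [454.8, -343.2, -29.5]
eef_rot: [1.493, 1.571, 2.959]
wrist_force: [0.3, 1.0, 0.6]
finger_gap: 94.2
```

>>> step_arm(
  commands=[0,0,0,0,0,0,0.02,0,0,0,0,0,0,0.02,0,0,0,0,0,0,0.02,0,0,0,0,0,0,0.02,0,0,0,0,0,0,0.02],
)

```text
clock: 19.75
eef_pos: [454.8, -343.2, -29.4]
eef_rot: [1.152, 1.571, 2.618]
wrist_force: [-0.3, 0.3, 0.7]
finger_gap: 47.7
```

>>> step_arm(
  commands=[0,0,0,0,0,0,0.02,0,0,0,0,0,0,0.02,0,0,0,0,0,0,0.02,0,0,0,0,0,0,0.02,0,0,0,0,0,0,0.02],
)

```text
clock: 20.38
eef_pos: [454.8, -343.2, -29.4]
eef_rot: [-1.353, 1.571, 0.113]
wrist_force: [0.6, 0.6, 1.1]
finger_gap: 26.7
```

```bash
python3 look.py; python3 - <<'E'
from h import *
for n in('top','side'):
    manip.camera(n); c=cam(n)
    for k in('ring_center','ring_left_eye','ring_right_eye'):
        for d in manip.find_in(k,n)[:3]: print(n,k,round(d['score'],2),d['centre'],at_z(c,d['centre'],2).round(1))
E
```

```text
[ 454.8 -343.2  -29.4] 83.99 26.675062024034368 [0.6 0.6 1.1] [0.05 0.02 0.01]
[176   0  29  27 486] [188.  11.]
[ 255  154   27  167 3998] [268. 238.]
[ 284  154   27  167 4043] [296. 238.]
side ring_left_eye 0.66 [244.9, 301.5] [ 528.3 -115.4    2. ]
side ring_right_eye 0.37 [248.0, 408.7] [ 734.3 -296.8    2. ]
side ring_right_eye 0.29 [305.5, 469.4] [ 669.  -498.4    2. ]
```

>>> step_arm(
  commands=[-0.005,0,0,0,0,0,0.02,-0.01,0,0,0,0,0,0.02,-0.02,0,0,0,0,0,0.02,-0.02,0,0,0,0,0,0.02,0,0,0,0,0,0,0.02],
)

```text
clock: 21.45
eef_pos: [455.5, -343.8, 27.3]
eef_rot: [-2.182, 1.568, -0.716]
wrist_force: [0.2, 0.6, -2.9]
finger_gap: 26.8
```

```bash
python3 look.py; python3 - <<'E'
from h import *
t=manip.camera('top'); s=manip.camera('side'); np.savez('img1.npz',t=t,s=s)
for n,img in(('top',t),('side',s)):
    c=cam(n); st=manip.read_state(); q=proj(c,[575,-356,25+29-25+25]); print(n,'expected ring',q.round())
    r0,c0=int(q[0]),int(q[1]); g=cv2.cvtColor(img,cv2.COLOR_RGB2GRAY)[r0-16:r0+20,c0-20:c0+20]
    print('\n'.join(''.join('%x'%(v//16) for v in row) for row in g))
    for k in('ring_center','ring_left_eye','ring_right_eye','pliers_grip'):
        for d in manip.find_in(k,n)[:2]: print(n,k,round(d['score'],2),d['centre'],at_z(c,d['centre'],57).round(1))
E
```

```text
[ 455.5 -343.8   27.3] 83.98 26.751295637887825 [ 0.2  0.6 -2.9] [ 0.06  0.05 -0.02]
[205   0  34  47 734] [220.  20.]
[ 255  154   27  167 3965] [268. 237.]
[ 284  154   27  167 4025] [296. 238.]
top expected ring [205. 396.]
aaaaaa9aaaa999999999999999999aaaaaaa99a9
aaaaaaaaaaaa9999999999999999999aaaaa9999
aaaaaaa9aaaaaa999999999999999999aa9a9a99
aaaaa9999aaaaa9aa999a9999999999999999999
aaaaa99aaaaaa99a9999aaa99999999999999999
aaaaa9aaaa99a9999999aaaa99999a9999999999
aaaaaaaaa999aa999999999999999a999999aaaa
aaaaaaaaa9999aa99999889999999a99999aaaaa
aaaaaaaaa9999aa99888777888999999999aaaaa
aaaaaaaaa99999998777777777899999999aaaaa
aaaaaaaaa99999987778888877789999999aaaaa
aaaaaaaaa9999988888999998877899aaaaaaaaa
aaaaaaaa99988777899999999987789aaaaaaaaa
aaaaaaa99887766789999999a9987799aaaa999a
aaa9aa998777776678899999aa997789aaaa99aa
aaaaa99877889876777899999aa98789aa999aa9
aaaa9987789999777777999999a98789aaaaaa99
aaaa9877899a99877877899999998789aaaaa997
aaaa97789aaaa9877887789999998889aaaa9875
aaa987799aaa99767898779aa998789aaa997644
aaa98779aaaa99767898779aa987789aaa975434
aaa987799a9a
[... 1885 characters left out ...]
87777777775446565467799aaaaa
7767777766677777777879864589999aaaaaaaaa
7767777754677777789a9aaaa9aaaaaaaaaaaaaa
77777777557777776669aaaaaaaaaaaaaaaaaaaa
7677777777777999996669aaaaaaaaaaaaaaaaaa
6566777777789aaaaaa7569aaaaaaaaaa9aaaaaa
986567777789aaaaaaaa7569aaaaaaaaaaaaaaaa
9b97777789aaaaaaaaaaa659aaaaaaaaaaaaaaaa
68a987899aaaaaaaaaaaaa669aaaaaaaaaaaaaaa
9988999aaaaaaaaaaaaaaa759aaaaaaaaaaaaaaa
a9a989aaaaaaaaaaaaaaaa759aaaaaaaaaaaaaaa
aaaa9aaaaaaaaaaaaaaaaa759aaaaaaaaaaaaaaa
aaaaaaaaaaaaaaaaaaaaaa759aaaaaaaaaaaaaaa
side ring_center 0.38 [277.4, 406.6] [ 578.3 -387.4   57. ]
side pliers_grip 0.72 [297.7, 346.2] [ 431.7 -345.5   57. ]
side pliers_grip 0.65 [350.9, 295.1] [ 264.6 -375.1   57. ]
```

```bash
cat > wheel.py <<'E'
from h import *
from scipy.optimize import least_squares
D=np.load('img1.npz')
def fitcircle(pts_w):
    f=lambda p:np.hypot(pts_w[:,0]-p[0],pts_w[:,1]-p[1])-p[2]
    r=least_squares(f,[*pts_w.mean(0),50],loss='soft_l1'); return r.x.round(2),np.abs(r.fun).mean().round(2)
for n,k in(('top','t'),('side','s')):
    img=D[k]; c=cam(n); hsv=cv2.cvtColor(img,cv2.COLOR_RGB2HSV)
    m=((hsv[...,0]>17)&(hsv[...,0]<32)&(hsv[...,1]>140)&(hsv[...,2]>110)).astype(np.uint8)
    q=proj(c,[602,-3,60]); 
    nn,l,S,C=cv2.connectedComponentsWithStats(m); 
    i=min(range(1,nn),key=lambda i:np.hypot(*(C[i][::-1]-q))+1e3*(S[i,4]<200)); 
    cs,_=cv2.findContours((l==i).astype(np.uint8),cv2.RETR_EXTERNAL,cv2.CHAIN_APPROX_NONE); h=max(cs,key=len)[:,0]
    P=np.array([at_z(c,(y,x),60)[:2] for x,y in h]); print(n,'disc',S[i],fitcircle(P))
    # stub top: bright low-sat blob
    b=((hsv[...,1]<40)&(hsv[...,2]>200)).astype(np.uint8); q=proj(c,[602,-3,97]); nn,l,S,C=cv2.connectedComponentsWithStats(b)
    for i in range(1,nn):
        if np.hypot(*(C[i][::-1]-q))<12 and S[i,4]>8: print(n,'stub bright',S[i],C[i].round(1),at_z(c,C[i][::-1],97).round(1))
print('ring est top',at_z(cam('top'),(205.5,398.5),58).round(1))
E
python3 wheel.py
```

```text
top disc [ 255  165   53   52 1877] (array([603.95,  -3.03,  80.01]), np.float64(0.68))
top stub bright [276 183  12  13  99] [281.6 187.8] [602.5  -5.   97. ]
side disc [ 267  183   57   31 1143] (array([605.18,  -2.4 ,  77.09]), np.float64(11.96))
side stub bright [291 184  10   6  44] [295.7 186.2] [604.2  -3.8  97. ]
ring est top [ 572.6 -363.3   58. ]
```

>>> step_arm(
  commands=[-0.04,0,0,0,0,0,0.02,-0.05,0,0,0,0,0,0.02,0,0,0,0,0,0,0.02,0,0,0,0,0,0,0.02],
)

```text
clock: 22.5
eef_pos: [454.5, -342.9, 114.7]
eef_rot: [0.961, 1.57, 2.427]
wrist_force: [0.4, 0.0, -3.4]
finger_gap: 26.6
```

```bash
cat > ringfit.py <<'E'
from h import *
from scipy.optimize import minimize
import sys
st=manip.read_state(); p=st['eef_pos']; yaw=np.radians(tool_yaw(st)[0]-90); u=np.array([np.cos(yaw),np.sin(yaw)])
zr=p[2]+29.4+1.5; e0=p[:2]+u*115
print('tcp',p.round(1),'yaw',np.degrees(yaw).round(2),'gap',st['finger_gap'],'expected ring',e0.round(1),zr.round(1))
t=manip.camera('top'); s=manip.camera('side'); np.savez('img2.npz',t=t,s=s)
for n,img in(('top',t),('side',s)):
    c=cam(n); g=cv2.cvtColor(img,cv2.COLOR_RGB2GRAY).astype(float)
    def samp(P):
        q=np.array([proj(c,x) for x in P]); return cv2.remap(g.astype(np.float32),q[:,1].astype(np.float32)[None],q[:,0].astype(np.float32)[None],cv2.INTER_LINEAR)[0]
    a=np.radians(np.arange(-125,126,5))+yaw
    def cost(e):
        f=lambda r:samp(np.stack([e[0]+r*np.cos(a),e[1]+r*np.sin(a),np.full_like(a,zr)],1))
        return (f(22.)-0.5*np.minimum(f(14.),200)-0.5*f(30.)).mean()
    best=min(((cost((e0[0]+i,e0[1]+j)),i,j) for i in range(-16,17,2) for j in range(-16,17,2)))
    r=minimize(cost,e0+best[1:],method='Nelder-Mead'); d=r.x-p[:2]
    print(n,r.x.round(1),round(r.fun,1),'offset along/across',(d@u).round(1),(d@[-u[1],u[0]]).round(1))
    q=proj(c,[*e0,zr]); r0,c0=int(q[0]),int(q[1]); print(q.round())
    if len(sys.argv)>1: print('\n'.join(''.join('%x'%int(v//16) for v in row) for row in g[r0-14:r0+16,c0-18:c0+20]))
E
python3 ringfit.py 1
```

```text
tcp [ 454.5 -342.9  114.7] yaw -6.02 gap 26.63076154420025 expected ring [ 568.8 -354.9] 145.6
top [ 574.4 -356.2] -39.0 offset along/across 120.7 -0.7
[200. 405.]
999aaaaa9999aaaaaaaaaaaaaaaaaaaaaaaaa9
a9999aaaa9999aaaaaaaaaaaaaaaaaaaaaaaa9
a99999aaa99999a999999aaaaaaaaaaaaaaaaa
a99999999999999998899999aaaa9a9aaaaaaa
aaaaaa99999999887777788999aa999aaa99aa
aaaaaa999a9988777777777889999999a9aaaa
aaaaaa999a98777788887767789999999aaaaa
aaaa9999999877889999987777899a999aaaaa
9aaaa999998778999aaa999877789aa999aaaa
9aaaaa99998779999aaa9999976799aaaaaa99
9aaaaaa9998779a999a99999987789aaaaaa99
99aaaa999987799a9999999a998779aaaaaa99
99aaaaa99987789aa99999aaa987799aaaaaa9
99aaaaa999976799aaaaaaaaa987799aaaaa99
aaaaaa99a99867899aaaaaaaa987899aaaa997
aaaaa999999866789aaaaaaa9877799aaa9875
aaaaaa99999866789aaaaaa99766799aa98753
9aaaaa99a99976789aaaaaa98656899a997532
89aaaa9aa99987789aaaaaa986678999975322
7899a999999987789aaaaaaa97678999753223
7789999aaaa9977799aaaaaa97789997532233
877899aaaaaa976789aaaaa987789985322234
98789aaaaaaa9867899aaaa987789864222334
99889aaaaaaa9877889aaa9877888642223334

[... 772 characters left out ...]
aa7777777789888777777777778aaaaaaaaaa
aa977777777767777777777776679aaaaaaaaa
aa8777777754677777777779a854689aaaaaaa
a8777777764477777777789aaaa75578aaaaaa
97877777765777777778aaa9898885478aaaaa
87a8777777777777789888877777995578aaaa
76976778777777778877777776658974569aaa
77775677777777777777665544459aa7667aa9
77676677777777777554444444467887667acb
77766777775555454444566644544566557bcc
77775667544444445689aa999779987668bccc
776544445677678899aaaaaa9abbbbbbbbcccc
75468889aaaaaaaaaaaaa9acbbbcbccccccccc
5469aaaaaaaaaaaaaa9acbbccccccccccccba9
aaaaaaaaaaaaaaa9acbbcccccccccccba99888
9bbbaaaaaaaa9acbccccccccccccbb998789aa
88abbaaaaabbbbcccccccccccba997689aaaaa
a98899abcbccccccccccccba98789aaaaaaaaa
```

The top fit is clean. The ring is spread and sits 120.7 mm ahead of the TCP, -0.7 mm across, in the tool frame. The axle is at about (603.5,-3.7). I'm carrying the pliers over it.

>>> step_arm(
  commands=[0,0.0005,0.025,0,0,0,0.02,0,0.0009,0.039,0,0,0,0.02,0,0.001,0.043,0,0,0,0.02,0,0.001,0.043,0,0,0,0.02,0,0.001,0.043,0,0,0,0.02],
)

```text
clock: 23.22
eef_pos: [470.2, -149.3, 114.5]
eef_rot: [1.277, 1.569, 2.743]
wrist_force: [1.1, 0.1, -1.8]
finger_gap: 26.7
```

>>> step_arm(
  commands=[0,0.001,0.043,0,0,0,0.02,0,0.001,0.043,0,0,0,0.02,0,0.001,0.04,0,0,0,0.02,0,0.0008,0.0347,0,0,0,0.02,0,0,0,0,0,0,0.02],
)

```text
clock: 23.85
eef_pos: [483.3, 11.2, 114.5]
eef_rot: [1.538, 1.569, 3.006]
wrist_force: [-0.3, -0.3, -1.7]
finger_gap: 26.8
```

>>> step_arm(
  commands=[0,0,0,0,0,0,0.02,0,0,0,0,0,0,0.02],
)

```text
clock: 24.1
eef_pos: [483.6, 8.7, 115.2]
eef_rot: [1.747, 1.57, -3.071]
wrist_force: [0.3, -0.1, -1.8]
finger_gap: 26.5
```

```bash
python3 ringfit.py 1
```

```text
tcp [483.6   8.7 115.2] yaw -6.08 gap 26.459745116389186 expected ring [597.9  -3.5] 146.1
top [603.   -6.6] -53.3 offset along/across 120.3 -2.5
[185. 281.]
468abcccccccccccccccccccccccccccba7532
68abcccccccccccccccccccccccccccccba853
8accccccccccccccccccccccccccccccccca75
bcccccbbbccccccccccbcccccccccccccccca7
cccccba9abcccccbbaaaaabbccccccccccccca
ccccca878accccba98888889abcccccccccccc
ccccba778accba98889aa9988abccccccccccc
ccccca989acba889abbccbba889bccbbabcccc
cccccbbabbca99abbccccccba88abba889bccc
ccccccccccba9abcccccccccba88ab9778accc
ccccccccccb99bbccccccccccba89aa989bccc
ccccccccccb99abbcdddccccccb99bbbbbcccc
cccccccccca889acddeddddcccb99bcccccccc
cccccccccb9778bdeeeeeedcccb9accdddcccc
bbbbbcccb97668ceeeeeeedccba9bcddddcccc
8999aaaa987668ceeeeeeeeca989bcddcccccc
666677777665579cdcccdedb8779bccccbbbbb
55555555555555788889aaa86568abbbb98899
6655555555555556666677765556789aa76666
66666666666666555555555555555678875555
66666666666666666666666665555567876555
66666666666666666666666666666667766666
66666666666666666666666666666667766666
66666666666666666666666666666677666666
666666
[... 765 characters left out ...]
9999887664433775566889999999999999999
99997766643564545554556789999999999999
99987665458999889998876556899999999999
997aaa96589999999877877654568999999999
7668aaa7677777787666665488745689999999
66667776666666654444444489975568999999
66664344444444443334334568888557999999
65443333333344556888764445566556899999
54356668888889999999998888655436899999
97899999999999999999999999988888999999
79a99999999999999999999999999999999999
87789999999999999999999999999999999999
99789999876655555555556678999999999999
99876644433332223222233334445678999999
65433322222222222222222222222334557899
32222222222446777779865432222222233457
222222678aaaaaabbcccccbbb9875322222223
22468aaaabbbbbbccccbbccccbbaaa97532222
```

>>> step_arm(
  commands=[0,-0.0003,0.0018,0,0,0,0.02,0.02,0,0,0,0,0,0.02,0.016,0,0,0,0,0,0.02,0.007,0,0,0,0,0,0.02,0,0,0,0,0,0,0.02],
)

```text
clock: 24.82
eef_pos: [484.1, 11.2, 72.3]
eef_rot: [1.638, 1.57, 3.104]
wrist_force: [-0.6, -0.4, -1.2]
finger_gap: 26.6
```

>>> step_arm(
  commands=[0,0,0,0,0,0,0.02,0,0,0,0,0,0,0.02],
)

```text
clock: 25.08
eef_pos: [484.5, 11.2, 73.0]
eef_rot: [-1.589, 1.57, -0.123]
wrist_force: [0.0, 0.1, -0.8]
finger_gap: 26.7
```

```bash
python3 ringfit.py 1
```

```text
tcp [484.5  11.2  73. ] yaw -6.01 gap 26.721056072367695 expected ring [598.9  -0.9] 103.9
top [602.8  -2.9] -64.9 offset along/across 119.2 -1.6
[188. 280.]
8acccccbbbccccccccccccccccccccccccccca
acccccba9abccccccccccccccccccccccccccc
cccccca878accccccccccccccccccccccccccc
cccccba778accccccccccccccccccccccccccc
cccccca989bcccccccbbbbcccccccccbbabccc
ccccccbbabbccccbba9999abbcccccca889bcc
cccccccccccccba987777889abccccb9778acc
ccccccccccccb9866777898889bcccca989bcc
cccccccccccba86689aabba9989bccccbbbccc
ccccccccccca8779bcddddcba989bccccccccc
ccccccccccb9789bdeeeeedcb988bcdddddccc
cccccccccb9779bdeeeeeeedb988acdddddccc
ccccccccba8779ceeeeeeeeec988accdddcccc
ccccccccb98879ceeeedeefec978accddccccc
ccccccccb88878ceeeedeefec878bccccccccc
ccccccccb87778beeeeeefeeb779bccccdcccc
aabbbbbbb877779ceefffeed978acccccccccc
7888999a9866667aceeeeeda778bcccccccccc
66666667765555579bcdcba7668abcccbaaaab
55555555555555556788876555689abb977788
66666655555555555556655555566799755567
66666666666666666555555555555688765556
66666666666666666666666666666678766666
66666666666666666666666666666677766666
666666
[... 765 characters left out ...]
6543456644334443333454322222333355799
33223566543245777778a97654222222223345
2234777546aaaaaabbcccaaba8666532222222
2359aaa88abbbaaa9a99877abc8559a9753222
5567aaa76887777777664446bcb8569aaa9753
666667666666665444443348ccba8569bbaaa9
66664434444444334679745678799769abbbbb
6644433555777776789aa9876655554abbbbbb
433699aaaaaa977678888888977999abbbbbbb
a99abbbbbba86666777777789887abbbbbbbbb
88aabbbbb97676566777777788867abbbbbbbb
aa89abbbbaa9a7556777777888975abbbbbbbb
778abbb87ab897544667777765a75abbbbbbbb
666abb8669bb8a754334444448766abbbbbbbb
557a876558aba79aa754444456689bbabbbbbb
aa8765aa779abb877655559aa979bbbaabbbbb
b865aabb867987666656867779bbbba8abbbbb
765abbbba756666aaaabbbbbbbbbba89bbbbb8
```

>>> step_arm(
  commands=[0,-0.0009,-0.0007,0,0,0,0.02,0.005,0,0,0,0,0,0.02,0.003,0,0,0,0,0,0.02,0,0,0,0,0,0,0.02],
)

```text
clock: 25.68
eef_pos: [484.8, 10.5, 64.2]
eef_rot: [1.496, 1.57, 2.962]
wrist_force: [-0.9, 0.9, -1.1]
finger_gap: 26.7
```

>>> step_arm(
  commands=[0.003,0,0,0,0,0,0.02,0.002,0,0,0,0,0,0.02,0,0,0,0,0,0,0.02],
)

```text
clock: 26.05
eef_pos: [485.1, 10.5, 59.6]
eef_rot: [-1.551, 1.571, -0.085]
wrist_force: [-2.3, 2.0, 3.1]
finger_gap: 26.6
```

```bash
python3 look.py; python3 ringfit.py 1 | head -34
```

```text
[485.1  10.5  59.6] 83.99 26.56770199022331 [-2.3  2.   3.1] [0.35 0.14 0.17]
[ 254  153   27  168 4035] [268. 238.]
[ 283  153   27  168 4125] [296. 238.]
tcp [485.1  10.4  59.7] yaw -6.01 gap 26.983461646794982 expected ring [599.5  -1.6] 90.6
top [606.6  -2.1] -46.4 offset along/across 122.1 0.3
[189. 280.]
bcccccba9abccccccccccccccccccccccccccc
cccccca878acccccccccccccccccccccccccdc
cccccba778acccccbbaaaabccccccccccccccc
cccccca989bcccbba99899aabccccccbbabccc
ccccccbbabbccba9888999a9abccccca889bcc
ccccccccccccb98778899aaa99acccb9778acc
cccccccccccba877778889aba99bccca989bcc
cccccccccccb97789aaaa9abba9abcccbbbccc
ccccccccccba889acddddcbabba9bcdccccccc
cccccccccca889bceeeeeedbaaa9bcdddddccc
cccccccccb988acdeeeeeeeda999bcdddddccc
ccccccccba888aceeeeeeeeec889bccdddcccc
ccccccccb98989ceeeedeefec979bcccdcdccc
ccccccccb98988ceeeedeefec98acccccccccc
ccccccccb98878beeeeeefeeb88acccccccccc
ccccccccb977779ceeffffeda79bcccccddccc
abbbbbccb976667adeeeeeda879bcccddddccc
888999aa97656667acdddca8679bcccccccccc
666667776655555568999876668bbbccbaaabb
55555555555555555566665556799abb977789
66666656655555555555555555667799765567
66666666666666666555555555555678655556
66666666666666666666666666666678666666
66666666666666666666666666666678766666
66666666666666666666666666666678766666
66666666666666666666666666666677666666
77777777766666666666666666666676666666
77777777777777777766666666666666666666
77777777777777777777777777776665666666
77777777777777777777777777777665666666
side [616.3   1.9] -49.0 offset along/across 131.3 5.3
```

Contact at about 5 N up with a -x push, and the top fit agrees the ring is slightly too far +x. I'm backing up to unload, then shifting.

>>> step_arm(
  commands=[-0.004,0,0,0,0,0,0.02,0,0.002,0.0008,0,0,0,0.02,0,0,0,0,0,0,0.02],
)

```text
clock: 26.58
eef_pos: [482.9, 11.4, 63.4]
eef_rot: [1.91, 1.57, -2.907]
wrist_force: [0.9, -0.2, -1.7]
finger_gap: 26.7
```

```bash
cat > f.py <<'E'
from h import *
F=[];M=[]
for i in range(4):
    manip.camera('top'); s=manip.read_state(); F.append(s['wrist_force']);M.append(s['moment'])
print('F',np.mean(F,0).round(2),'M',np.mean(M,0).round(3),'tcp',s['eef_pos'].round(1),'gap',round(s['finger_gap'],1))
E
python3 f.py; python3 ringfit.py 1 | head -20
```

```text
F [ 0.49  0.09 -2.15] M [0.056 0.054 0.01 ] tcp [483.1  11.3  63.4] gap 26.7
tcp [483.1  11.3  63.4] yaw -6.02 gap 26.69842452793319 expected ring [597.4  -0.7] 94.3
top [607.9  -3.3] -49.3 offset along/across 125.7 -1.5
[190. 280.]
acccccba9abccccccccccccccccccccccccccc
cccccba878accccccccccccccccccccccccccc
cccccba778acccccccbbbccccccccccccccccc
cccccca989bcccccba999aabcccccccbbabccc
ccccccbbabbcccba99888889abccccca889bcc
ccccccccccccca99889aaa999abcccb9778acc
cccccccccccca98888aabbba99abccca989bcc
cccccccccccb97889abbbcbba99bccccbbbccc
ccccccccccca889abdddddccba9abcdccccccc
ccccccccccb989bceeeeeedcba99bcdddddccc
cccccccccba89acdeeeeeeedba99bcdddddccc
ccccccccba889aceeeeeeeeec999accdddcccc
ccccccccb9899aceeeedeefec988bccddccccc
ccccccccb88989ceeeedeefec879bccccccccc
ccccccccb98878beeeeeefeeb88acccccccccc
ccccccccb987779ceefffeeda89bccccccdccc
bcccccccba87667adeeeeedb87accccddddccc
```

>>> step_arm(
  commands=[0.002,0,0,0,0,0,0.02,0.002,0,0,0,0,0,0.02,0,0,0,0,0,0,0.02],
)

```text
clock: 27.25
eef_pos: [483.0, 11.4, 59.3]
eef_rot: [1.594, 1.57, 3.06]
wrist_force: [-1.0, 1.1, -2.2]
finger_gap: 26.8
```

```bash
python3 f.py; python3 ringfit.py 1 | head -20
```

```text
F [-0.25  0.44 -2.12] M [0.104 0.125 0.041] tcp [483.1  11.4  59.5] gap 26.8
tcp [483.1  11.4  59.5] yaw -6.01 gap 26.813402199737848 expected ring [597.4  -0.6] 90.4
top [606.9  -2.6] -56.6 offset along/across 124.7 -1.0
[190. 280.]
cccccca878accccccccccccccccccccccccccc
cccccba778accccccccccccccccccccccccccc
cccccca989bcccccbbbaabbccccccccbbabccc
ccccccbbabbcccba9988899abcccccca889bcc
cccccccccccccb9888789988abccccb9778acc
ccccccccccccb9877789aaa99abcccca989bcc
cccccccccccba88889abbbba99abccccbbbccc
ccccccccccca889abdddddcbaa9bccdccccccc
ccccccccccb989aceeeeeedcba9accdddddccc
cccccccccba88acdeeeeeeedb999bcddddcccc
ccccccccba878aceeeeeeeeec989bccdddcccc
ccccccccb9788aceeeedeefec979bccdcccccc
ccccccccb98889ceeeedeefec879bccccccccc
ccccccccb98878beeeeeefeeb88acccccccccc
ccccccccba87679ceefffeeda89bcccccccccc
ccccccccba87667adeeeeedb879cccccdddccc
aabbbbbba9866667acdddca877accccccccccc
```

```bash
python3 look.py; cat > joint.py <<'E'
from h import *
st=manip.read_state(); p=st['eef_pos']; yaw=np.radians(tool_yaw(st)[0]-90); u=np.array([np.cos(yaw),np.sin(yaw)]);v=np.array([-u[1],u[0]])
I={'top':manip.camera('top'),'side':manip.camera('side')}
G={n:cv2.cvtColor(cv2.resize(x,None,fx=1,fy=1),cv2.COLOR_RGB2GRAY).astype(np.float32) for n,x in I.items()}; C={n:cam(n) for n in G}
a=np.radians(np.arange(-120,121,5))
def samp(n,P):
    K,Rw,o=C[n]; V=(P-o)@Rw*[1,-1,-1]; q=V@K.T; q=q[:,:2]/q[:,2:]
    return cv2.remap(G[n],q[:,0].astype(np.float32)[None],q[:,1].astype(np.float32)[None],cv2.INTER_LINEAR)[0]
def cost(n,al,ac,z,pit):
    def f(r,dz=0):
        X=r*np.cos(a); c0=p[:2]+u*al+v*ac
        P=np.concatenate([c0+np.outer(X,u)+np.outer(r*np.sin(a),v),(z+dz+X*np.tan(pit))[:,None]],1); return samp(n,P)
    ring=f(22.); return np.mean(ring)-0.5*np.mean(f(29.))-(0.5*np.mean(f(15.5)) if n=='top' else 0.5*np.mean(f(29.)))
nom=p[2]+30.9; res=[]
for z in np.arange(nom-8,nom+25,2):
  b=min((0.0+cost('top',al,ac,z,pt)+cost('side',al,ac,z,pt),cost('top',al,ac,z,pt),cost('side',al,ac,z,pt),al,ac,round(np.degrees(pt))) for al in range(112,128) for ac in (-3,-2,-1,0,1) for pt in np.radians([-4,0,4,8]))
  print(round(z-nom),np.round(b,1))
E
python3 joint.py
```

```text
[483.1  11.4  59.6] 83.98 26.70847649721214 [-0.9  0.4 -2.7] [0.05 0.12 0.09]
[ 255  153   26  168 4031] [268. 238.]
[ 283  154   27  167 4094] [296. 238.]
-8 [-51.6 -48.3  -3.2 126.   -1.    0. ]
-6 [-44.2 -48.    3.8 126.   -1.   -4. ]
-4 [-39.7 -48.3   8.6 126.   -1.   -4. ]
-2 [-34.8 -45.2  10.4 127.   -2.   -4. ]
0 [-42.2 -44.8   2.6 127.   -1.    0. ]
2 [-45.  -42.7  -2.3 127.   -2.   -4. ]
4 [-39.9 -40.6   0.7 126.   -3.   -4. ]
6 [-44.3 -41.4  -2.9 125.    0.    8. ]
8 [-56.8 -45.5 -11.3 124.   -1.    8. ]
10 [-62.3 -48.6 -13.7 122.   -1.    8. ]
12 [-64.  -42.9 -21.1 124.   -2.    0. ]
14 [-65.5 -46.8 -18.7 122.   -2.   -4. ]
16 [-62.3 -47.3 -14.9 121.   -2.   -4. ]
18 [-54.9 -44.8 -10.1 120.   -3.   -4. ]
20 [-53.5 -49.4  -4.1 118.   -1.    8. ]
22 [-54.  -49.2  -4.7 117.   -1.    8. ]
24 [-52.3 -48.8  -3.5 117.   -2.    8. ]
```

>>> step_arm(
  commands=[-0.02,0,0,0,0,0,0.02,-0.02,0,0,0,0,0,0.02,0,0,0,0,0,0,0.02,0,0,0,0,0,0,0.02],
)

```text
clock: 28.2
eef_pos: [482.8, 11.4, 98.8]
eef_rot: [1.678, 1.57, -3.139]
wrist_force: [0.6, 0.4, -1.3]
finger_gap: 26.8
```

```bash
sed -i 's/np.radians(\[-4,0,4,8\])/np.radians([-8,-4,0,4,8,12])/' joint.py; python3 joint.py; python3 ringfit.py | head -2; python3 - <<'E'
from h import *
s=np.load('img2.npz')['s']; c=cam('side'); st=manip.read_state(); p=st['eef_pos']
q=proj(c,[p[0]+119,p[1]-13,p[2]+31]); print(q)
r0,c0=int(q[0]),int(q[1]); g=cv2.cvtColor(s,cv2.COLOR_RGB2GRAY)
print('\n'.join('%d '%(r0-22+i)+''.join('%x'%int(v//16) for v in row) for i,row in enumerate(g[r0-22:r0+18,c0-50:c0+22])))
# pivot/tips etc. expected
for nm,al,dz in(('ring far',120+24,0),('ring ctr',120,0),('tips',103,10),('pivot',58,8)): print(nm,proj(c,[p[0]+al*.9945,p[1]-al*.105,p[2]+31+dz]).round(1))
E
```

```text
-8 [-39.5 -35.9  -3.5 127.   -3.   12. ]
-6 [-36.6 -37.5   0.9 127.   -3.   12. ]
-4 [-42.9 -40.   -2.9 127.   -2.   12. ]
-2 [-54.8 -38.2 -16.6 127.   -1.   12. ]
0 [-65.4 -37.7 -27.7 127.   -1.    8. ]
2 [-72.8 -39.1 -33.6 127.   -2.    4. ]
4 [-70.5 -38.6 -32.  126.   -3.    0. ]
6 [-61.7 -37.3 -24.4 127.   -3.   -8. ]
8 [-55.  -38.1 -16.9 126.   -3.   -8. ]
10 [-50.4 -38.6 -11.8 125.   -3.   -8. ]
12 [-47.6 -38.7  -8.9 124.   -3.   -8. ]
14 [-45.8 -38.9  -6.9 124.   -3.   -8. ]
16 [-44.9 -39.1  -5.8 123.   -3.   -8. ]
18 [-42.3 -38.9  -3.4 123.   -3.   -8. ]
20 [-42.3 -39.3  -3.  122.   -3.   -8. ]
22 [-41.5 -39.2  -2.4 121.   -3.   -8. ]
24 [-43.7 -39.3  -4.4 121.   -3.   -8. ]
tcp [482.7  11.4  98.7] yaw -6.02 gap 26.791787318332798 expected ring [597.1  -0.6] 129.6
top [609.2  -4. ] -44.0 offset along/across 127.4 -2.0
[175.48389238 295.03737189]
153 877521112226531111233333332222222122224466668511101111111111111111111111
154 877521122377553211122223222222222234566666678521110111111011111011111111
155 a87521112566543212111222222222244666667766776443211001100111111111111111
156
[... 2230 characters left out ...]
185 543323232223566666666433322222234468aaaabbbbbbccccbbccccbbaaa97532222224
186 33333222223356666666642332222226aaabbbbbbbbb9accccaaccccaabbbbaa97532222
187 232223333223566666666422222226aabbbbbbbbbbbb99bcccccccc97abbbbbbaaa96322
188 3322333333235666666664222226aabbbbbbbbbbbbbb879abbbbb9876abbbbbbbbbba963
189 333333333333566666654222226abbbbbbbbbbbbbbbb8778888887776abbbbbbbbbbbba8
190 33333233223256666443222226abbbbbbbbbbbbbbbbb9677777987777abbbbbbbbbbbbba
191 3333333223566676532222228abbbbbbbbbbbbbb9bb86667777897887abbbbbbbbbbbbbb
192 223332257899887432222226abbbbbbbbbbbbb88ab965667778789988abbbbbbbbbbbbbb
ring far [173.1 302.2]
ring ctr [175.4 295. ]
tips [173.7 290. ]
pivot [178.9 275.9]
```

```bash
cat > joint2.py <<'E'
exec(open('joint.py').read().split('nom=')[0])
from scipy.optimize import differential_evolution
nom=p[2]+30.9
def cost2(x,ns=('top','side'),full=False):
    al,ac,dz,pt,rl,R0=x; pt,rl=np.radians([pt,rl]); o={}
    for n in ns:
        def f(r):
            X=r*np.cos(a);Y=r*np.sin(a);c0=p[:2]+u*al+v*ac
            return samp(n,np.concatenate([c0+np.outer(X,u)+np.outer(Y,v),(nom+dz+X*np.tan(pt)+Y*np.tan(rl))[:,None]],1))
        r=f(R0); o[n]=np.mean(np.minimum(r-0.5*f(R0+6.5)-0.5*f(R0-6.5),20))
    return o if full else sum(o.values())
B=[(110,135),(-6,6),(-10,22),(-15,20),(-10,10),(21,23.5)]
for sd in (1,2):
    r=differential_evolution(cost2,B,seed=sd,maxiter=150,popsize=14,tol=1e-6); print(r.x.round(1),round(r.fun,1),cost2(r.x,full=True))
E
python3 joint2.py
```

```text
[127.5  -2.5   2.5  -1.9   5.   21.5] -81.6 {'top': np.float32(-39.11992), 'side': np.float32(-42.5255)}
[127.5  -2.5   2.5  -2.4   5.1  21.5] -81.6 {'top': np.float32(-39.09932), 'side': np.float32(-42.523617)}
```

Both cameras now agree on the ring: 127.5 mm ahead, -2.5 mm across, 2.5 mm above nominal and nearly level. The pliers had drooped, and the touch straightened them. I'm re-aligning with that.

>>> step_arm(
  commands=[0,0.0054,0.0003,0,0,0,0.02,0.015,0,0,0,0,0,0.02,0.011,0,0,0,0,0,0.02,0,0,0,0,0,0,0.02,0,0,0,0,0,0,0.02],
  squeeze=60,
)

```text
clock: 29.12
eef_pos: [477.9, 12.3, 73.6]
eef_rot: [1.988, 1.571, -2.83]
wrist_force: [0.5, -0.3, -1.6]
finger_gap: 26.5
```

```bash
python3 f.py; python3 joint2.py
```

```text
F [ 0.12  0.03 -2.38] M [ 0.03   0.09  -0.022] tcp [478.   12.3  73.8] gap 26.7
[128.   -1.6  -2.8  -9.7  -7.2  21.1] -82.6 {'top': np.float32(-43.371323), 'side': np.float32(-39.24076)}
[128.1  -1.6  -2.7  -9.8  -6.9  21. ] -82.7 {'top': np.float32(-43.217106), 'side': np.float32(-39.45498)}
```

>>> step_arm(
  commands=[0,0.001,-0.0007,0,0,0,0.02,0.004,0,0,0,0,0,0.02,0,0,0,0,0,0,0.02],
)

```text
clock: 29.8
eef_pos: [476.5, 11.7, 69.2]
eef_rot: [1.64, 1.57, 3.106]
wrist_force: [-0.0, 0.1, -1.6]
finger_gap: 26.6
```

>>> step_arm(
  commands=[0.003,0,0,0,0,0,0.02,0,0,0,0,0,0,0.02],
)

```text
clock: 30.05
eef_pos: [476.6, 11.7, 66.3]
eef_rot: [1.676, 1.57, -3.141]
wrist_force: [-0.9, -0.1, -2.0]
finger_gap: 26.7
```

```bash
python3 f.py
```

```text
F [-0.12  0.2  -1.67] M [0.041 0.056 0.019] tcp [476.8  11.7  66.6] gap 26.4
```

>>> step_arm(
  commands=[0.003,0,0,0,0,0,0.02,0,0,0,0,0,0,0.02],
)

```text
clock: 30.5
eef_pos: [476.6, 11.7, 63.3]
eef_rot: [1.579, 1.57, 3.045]
wrist_force: [0.5, 0.5, -1.3]
finger_gap: 26.6
```

```bash
python3 f.py; python3 ringfit.py | head -2
```

```text
F [-0.5  -0.23 -1.81] M [ 0.013  0.053 -0.008] tcp [476.8  11.7  63.6] gap 26.6
tcp [476.8  11.7  63.6] yaw -6.02 gap 26.59005700623931 expected ring [ 5.911e+02 -4.000e-01] 94.5
top [603.2  -2.9] -55.9 offset along/across 127.2 -1.2
```

>>> step_arm(
  commands=[0.003,0,0,0,0,0,0.02,0,0,0,0,0,0,0.02],
)

```text
clock: 31.05
eef_pos: [476.6, 11.7, 60.3]
eef_rot: [1.639, 1.57, 3.105]
wrist_force: [0.5, -0.4, -2.6]
finger_gap: 26.2
```

```bash
python3 f.py
```

```text
F [-0.09  0.16 -1.69] M [0.006 0.04  0.005] tcp [476.7  11.7  60.6] gap 26.6
```

>>> step_arm(
  commands=[0.003,0,0,0,0,0,0.02,0,0,0,0,0,0,0.02],
)

```text
clock: 31.5
eef_pos: [476.6, 11.7, 57.3]
eef_rot: [1.658, 1.57, 3.124]
wrist_force: [0.4, 0.5, -2.3]
finger_gap: 26.3
```

```bash
python3 f.py;  python3 ringfit.py 1|head -22; python3 joint2.py
```

```text
F [-0.32  0.59 -2.03] M [ 0.02   0.044 -0.009] tcp [476.8  11.7  57.6] gap 26.1
tcp [476.8  11.7  57.6] yaw -6.01 gap 26.09976033396325 expected ring [ 5.911e+02 -4.000e-01] 88.5
top [604.   -2.6] -58.0 offset along/across 128.0 -0.9
[192. 280.]
ccccccca989bccccccccccccccccccccbbabcc
cccccccbbabbcccccccccccccccccccca889bc
cccccccccccccccccbbaaabbcccccccb9778ac
ccccccccccccccbbaa999999abcccccca989bc
cccccccccccccba9999aaa999abccccccbbbcc
ccccccccccccba889bcdddcb98abcccccccccc
cccccccccccca978bdeeeeedb88abccddddccc
cccccccccccb988adeeeeeeeda89accddddccc
ccccccccccba889ceeeeeeeeeb88abccdddccc
cccccccccba8889ceeeedeefec989bcccdcccc
cccccccccb98778ceeeedeefec879bcccccccc
cccccccccb97778beeeeeefeeb879bcccccccc
cccccccccb987779ceefffeeda779bcccccccc
cccccccccb977767adeeeeedb878accccccccc
ccccccccca8766667acdddcb9889bccccccccc
ccccccccca866667678999999889bccccccccc
cccccccccb86678876667899988abbcccccccc
aaabbbbbba86578987678aa98789bbccccccdd
778889999875567887789a987779bbcccccccc
[126.5  -1.8   4.3  18.8  10.   21. ] -105.8 {'top': np.float32(-58.53996), 'side': np.float32(-47.233418)}
[126.4  -1.8   4.3  19.   10.   21. ] -105.9 {'top': np.float32(-58.733746), 'side': np.float32(-47.165886)}
```

>>> step_arm(
  commands=[0.003,0,0,0,0,0,0.02,0,0,0,0,0,0,0.02],
)

```text
clock: 32.15
eef_pos: [476.6, 11.7, 54.3]
eef_rot: [1.673, 1.57, 3.139]
wrist_force: [0.2, -0.4, -2.4]
finger_gap: 26.3
```

```bash
python3 f.py
```

```text
F [-0.39 -0.24 -1.79] M [0.026 0.049 0.013] tcp [476.8  11.7  54.6] gap 26.1
```

>>> step_arm(
  commands=[0.003,0,0,0,0,0,0.02,0,0,0,0,0,0,0.02],
)

```text
clock: 32.6
eef_pos: [476.6, 11.7, 51.3]
eef_rot: [1.585, 1.57, 3.05]
wrist_force: [0.3, 0.2, -2.9]
finger_gap: 26.5
```

```bash
python3 f.py;  python3 ringfit.py |head -2
```

```text
F [-0.5   0.27 -2.13] M [ 0.009  0.062 -0.001] tcp [476.7  11.7  51.6] gap 26.3
tcp [476.7  11.7  51.6] yaw -6.01 gap 26.27231307183194 expected ring [ 5.911e+02 -4.000e-01] 82.5
top [604.8  -2.7] -49.9 offset along/across 128.9 -0.9
```

>>> step_arm(
  commands=[0.003,0,0,0,0,0,0.02,0,0,0,0,0,0,0.02],
)

```text
clock: 33.15
eef_pos: [476.5, 11.7, 48.3]
eef_rot: [1.619, 1.57, 3.085]
wrist_force: [-0.3, -0.0, -2.0]
finger_gap: 26.4
```

```bash
python3 f.py
```

```text
F [-0.06  0.02 -1.75] M [ 0.031  0.046 -0.007] tcp [476.8  11.7  48.6] gap 26.2
```

>>> step_arm(
  commands=[0.002,0,0,0,0,0,0.02,0,0,0,0,0,0,0.02],
)

```text
clock: 33.6
eef_pos: [476.6, 11.7, 46.4]
eef_rot: [1.647, 1.57, 3.113]
wrist_force: [-0.9, -0.3, -1.5]
finger_gap: 26.6
```

```bash
python3 f.py;  python3 ringfit.py 1|head -60 | cut -c1-40
```

```text
F [-0.27  0.16 -1.79] M [-0.011  0.031 -0.001] tcp [476.8  11.7  46.6] gap 26.2
tcp [476.8  11.7  46.6] yaw -6.02 gap 26
top [605.5  -3.5] -42.9 offset along/acr
[193. 280.]
cccccccbbabbcccccccccccccccccccca889bc
cccccccccccccccccccccccccccccccb9778ac
cccccccccccccccccbbbbbbbcccccccca989bc
ccccccccccccccbbbbbbbbbbbbcccccccbbbcc
cccccccccccccbaabcddddcbaabccccccccccc
ccccccccccccbb99cdeeeeedbaabcccddddccc
cccccccccccbb98adeeeeeeeda9abcccddddcc
ccccccccccbba88beeeeeeeeeb99bcccdddccc
cccccccccbba978ceeeedeefec98acccdcdccc
ccccccccccba868ceeeedeefec98accccccccc
ccccccccccbb867beeeeeefeec989bcccccccc
ccccccccccbb9679ceefffeedb989bcccccdcc
cccccccccbba8667adeeeeedbaa8abcccccccc
cccccccccbaa86567acdddcbaaa9accccdcccc
cccccccccb99766667899999aa99bccccccccc
cccccccccb986677766678aaa98abbcccdcccc
cccccccccca7668987778abb9789bbcccdcddd
aabbbbbccba7679aa999abba8679bccccccccd
7888999aaa97569aaaabbbb97679bccccccccc
6666666777765678999aaaa87679bcccbaaaab
55555555555555666677777766789abb977778
66666555555555555555555555667799755567
66666666666666666555555555555678755556
66666666666666666666666666666
[... 571 characters left out ...]
6658aabbbbbbbbbb9accccaaccccbbbbbbaa9
547abbbbbbbbbaabb99bcccccccccbbbbbbbbb
6aabbbbbbbb987677679abccccccbaabbbbbbb
abbbbbbbb987644545679aabbbbaa979abbbbb
bbbbbbbba76443457767889999998876abbbbb
bbbbbb987643544456677778999988669bbbbb
bbbbb976647a976665667788889988768abbbb
bbb9866646ab8a7975567788888889769bbbbb
ba879aa87abaab8975556767888656659bbbbb
9768aaa9788788876666654455566546abbbbb
66667776666667654344443445444459bbabbb
6666654444444443333553458965559bbbaabb
6665443333333467aaaa755566666abbba8abb
64444445aaaa75679877665ab7abbbbba89bbb
8676555abbbb8556666666abbabbba9978abbb
799766abbbbbba8666667789999887778abbbb
767766abbbbbbbba7666677777777779abbbbb
655666777777777765566677777999abbbbbbb
```

>>> step_arm(
  commands=[0.002,0,0,0,0,0,0.02,0,0,0,0,0,0,0.02],
)

```text
clock: 34.15
eef_pos: [476.6, 11.7, 44.4]
eef_rot: [1.666, 1.57, 3.132]
wrist_force: [0.6, -0.0, -1.0]
finger_gap: 25.9
```

```bash
python3 f.py
```

```text
F [-0.13  0.06 -1.96] M [ 0.033  0.07  -0.028] tcp [476.8  11.7  44.6] gap 26.7
```

>>> step_arm(
  commands=[0.0015,0,0,0,0,0,0.02,0,0,0,0,0,0,0.02],
)

```text
clock: 34.6
eef_pos: [476.7, 11.7, 42.9]
eef_rot: [1.648, 1.571, 3.114]
wrist_force: [-0.2, 0.0, -2.8]
finger_gap: 26.3
```

```bash
python3 f.py
```

```text
F [ 0.25 -0.04 -1.63] M [-0.011  0.027  0.015] tcp [476.7  11.7  43. ] gap 26.2
```

>>> step_arm(
  commands=[0.001,0,0,0,0,0,0.02,0,0,0,0,0,0,0.02],
)

```text
clock: 35.05
eef_pos: [476.8, 11.7, 42.0]
eef_rot: [-1.527, 1.571, -0.061]
wrist_force: [0.4, 0.7, -1.5]
finger_gap: 26.4
```

```bash
python3 f.py
```

```text
F [-0.29 -0.13 -1.6 ] M [ 0.014 -0.004 -0.   ] tcp [476.8  11.7  42.1] gap 26.5
```

>>> step_arm(
  commands=[0.001,0,0,0,0,0,0.02,0,0,0,0,0,0,0.02],
)

```text
clock: 35.5
eef_pos: [476.8, 11.7, 41.1]
eef_rot: [-1.433, 1.571, 0.033]
wrist_force: [-1.6, -0.1, -0.7]
finger_gap: 26.4
```

```bash
python3 f.py; python3 f.py
```

```text
F [-0.72 -0.19 -0.19] M [ 0.002 -0.021 -0.011] tcp [476.8  11.7  41.1] gap 26.6
F [-0.19  0.59 -0.32] M [ 0.001 -0.07  -0.002] tcp [476.7  11.7  41.1] gap 26.5
```

>>> step_arm(
  commands=[0.001,0,0,0,0,0,0.02,0,0,0,0,0,0,0.02],
)

```text
clock: 36.15
eef_pos: [476.8, 11.7, 40.1]
eef_rot: [-1.648, 1.571, -0.183]
wrist_force: [-0.5, 0.3, 1.3]
finger_gap: 26.4
```

```bash
python3 f.py; python3 f.py
```

```text
F [-1.08  0.1   0.95] M [-0.047 -0.074  0.008] tcp [476.8  11.7  40.1] gap 26.6
F [-0.6   0.85  1.66] M [-0.035 -0.121  0.008] tcp [476.8  11.7  40.1] gap 26.5
```

Contact starts near z = 42.3 and builds at about 1.5 N/mm. The moment lever puts it at the ring, and that height matches the ring sitting on the washer. I'm easing off to a light touch and making the last checks.

>>> step_arm(
  commands=[-0.0012,0,0,0,0,0,0.02,0,0,0,0,0,0,0.02,0,0,0,0,0,0,0.02],
)

```text
clock: 36.92
eef_pos: [476.7, 11.7, 41.2]
eef_rot: [1.822, 1.571, -2.995]
wrist_force: [-0.4, 0.3, -0.2]
finger_gap: 26.7
```

```bash
python3 f.py; python3 f.py; python3 look.py; python3 ringfit.py | grep -v '\[1'; python3 - <<'E'
from h import *
manip.camera('side'); c=cam('side')
for k,z in(('sherd1_center',7),('sherd2_center',7),('sherd3_center',7),('brush_grip',40)):
    for d in manip.find_in(k,'side')[:2]: print(k,round(d['score'],2),np.round(d['centre']),at_z(c,d['centre'],z).round())
# nominal ring ellipse extents in side for mid z=74.5 & 80, vs dark profile along a vertical line at right edge
g=cv2.cvtColor(np.load('img2.npz')['s'],cv2.COLOR_RGB2GRAY)
a=np.linspace(0,2*np.pi,73)
for z in(71,74.5,78,81):
    q=np.array([proj(c,[603.8+24*np.cos(t),-3.5+24*np.sin(t),z]) for t in a]); print(z,'rows',q[:,0].min().round(1),q[:,0].max().round(1),'cols',q[:,1].min().round(1),q[:,1].max().round(1))
    m=np.mean([g[int(round(r)),int(round(cc))] for r,cc in [proj(c,[603.8+22*np.cos(t),-3.5+22*np.sin(t),z]) for t in np.radians(np.arange(-120,121,6))]]); print(' mean grey on ring',m.round(1))
print('\n'.join('%d '%(185+i)+''.join('%x'%int(v//16) for v in row) for i,row in enumerate(g[185:206,268:316])))
E
```

```text
F [-0.35  0.29 -0.36] M [-0.011 -0.14   0.034] tcp [476.7  11.7  41.2] gap 26.3
F [-0.01  0.06 -0.11] M [-0.011 -0.116  0.001] tcp [476.7  11.7  41.2] gap 26.0
[476.7  11.7  41.2] 83.98 25.98934046977777 [ 0.4  0.1 -0.8] [-0.01 -0.04  0.  ]
[ 255  153   27  168 4070] [268. 238.]
[ 283  154   27  167 4099] [296. 238.]
tcp [476.7  11.7  41.2] yaw -6.01 gap 26.54216952005132 expected ring [ 5.911e+02 -4.000e-01] 72.1
top [606.6  -3.6] -37.1 offset along/across 130.7 -1.6
side [605.2  -2.5] -28.8 offset along/across 129.2 -0.6
sherd1_center 0.63 [246. 300.] [ 520. -120.    7.]
sherd2_center 0.63 [238. 316.] [ 573. -122.    7.]
sherd3_center 0.58 [200. 269.] [592.  95.   7.]
sherd3_center 0.56 [254. 397.] [ 686. -295.    7.]
brush_grip 0.73 [191. 215.] [470. 190.  40.]
brush_grip 0.38 [208. 248.] [489.  60.  40.]
71 rows 189.9 199.1 cols 286.3 303.8
 mean grey on ring 115.6
74.5 rows 188.8 198.0 cols 286.3 303.9
 mean grey on ring 116.6
78 rows 187.7 196.9 cols 286.4 303.9
 mean grey on ring 132.5
81 rows 186.8 195.9 cols 286.4 304.0
 mean grey on ring 141.5
185 66666666666666669abbbbbccc
[... 382 characters left out ...]
bbbbbbbbbbb
193 abbbbbbbb9766546544975567788889889769bbbbbbbbbbb
194 abbbba87776655aaaa7975446678888656669bbbbbbbbbbb
195 abbbb866898648a99bb89753345544448665abbbbbbbbbbb
196 bbbbb868aaa86a868aa87766666654687655ababbbbbbbbb
197 ba9986769aa767666777664444455555555abbaabbbbbbbb
198 776666667766666555444433334544445abbba8abbbbba88
199 6666666643444444333366596337a7abbbbba89bbbbb8766
200 5666665433346777545566676667aabbbaa878abbbbb9766
201 66664434555aaaaaaa7666667778999887778abbbbbbba99
202 6656997555abbbbbbbba7666677777777779abbbbbbbbbbb
203 444567a865777777777765666677777899abbbbbbbbbbbbb
204 324556666556666666aaaaaaaaaaaaabbbbbbbbbbbbbbbbb
205 21245556556aaaaaaabbbbbbbbbbbbbbbbbbbbbbbbbbbbbb
```

>>> step_arm(
  commands=[-0.0004,0,0,0,0,0,0.02,0,0,0,0,0,0,0.02,0,0,0,0,0,0,0.02],
)

```text
clock: 38.1
eef_pos: [476.7, 11.7, 41.6]
eef_rot: [1.705, 1.571, -3.113]
wrist_force: [0.1, 0.1, -1.5]
finger_gap: 26.4
```

```bash
python3 f.py; python3 -c "
from cell import manip
print(manip.sign_off())"
```

```text
F [ 0.48  0.07 -1.37] M [-0.029 -0.129  0.02 ] tcp [476.7  11.7  41.6] gap 26.5
the job is handed in; nothing more can be done
None
```

I finished the task and handed it in at about 38 s of the 67 s allowed. `sign_off()` gave no verdict.

**What I did**
- **Brush:** I swept all three sherds off the wheel, then stood the brush on the bench about 290 mm from the axle.
- **Pliers:** I took the middle-sized pliers, squeezed them to the stop, and lowered the spread ring over the stub. It touched down lightly, apparently on the washer. The pliers are still held with a 60 N squeeze.

**Last checks**
- **Ring height:** The steady contact began at z = 42.3, which matches the ring sitting on the washer. The residual contact is about 0.5–1 N.
- **Ring position:** The side view fits the ring at 71–75 mm, within the fit's few-mm accuracy. Its centre fits about 1–3 mm from the axle estimate, near the 2 mm clearance all round.
- **Grips:** Closed and parallel, and the gap stayed steady.
- **Sherds:** All three were seen on the bench after the sweep. The final network check confirmed two; its answers for the third were wrong places.

**What failed or disagreed**
- **Fingertips:** The real fingertips sit about 31 mm short of the reported TCP. My first two brush grasps closed above the handle because of this, and I corrected for it afterwards.
- **Grip gap:** It read 26–27 mm, not the stated 33 mm.
- **First descent:** The ring caught on the stub at about 5 N. I backed off, re-aligned and went down again without contact.
- **Ring tilt:** I had no clean measurement of it at the end, because the fits were disturbed by the stub behind the ring.

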